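Pack the bead-making kit into its tray

ROBOT

A 6-joint arm with a two-finger parallel gripper is mounted at the origin on a cart in front of the work surface, level with it; the furniture and walls round the work are solid. World frame = base frame: x ahead of the robot, y to its left, z up, the work surface at z = 0. Lengths are in m, angles in rad, forces in N, time in s.
With the tool pointing down it reaches from about 0.375 to 0.9 m from the base axis. Payload 3.1 kg.
Tool frame: the origin (TCP) lies on the centre line of the jaws, within the pads' length; the fingertips stand 17 mm ahead of it and the grasp point (between the pads) lies 2 mm behind it; y points along the fingers, z is the direction in which the jaws open and shut, and the axes are right-handed (so a half turn about y gives the same grasp; the last joint's range is limited). The gripper opens to 85 mm and grips with 20 to 120 N. Pads are 22 mm wide; open, the fingers measure 114 mm over their backs; the gripper's body (76 mm by 85 mm) begins 54 mm behind the grasp point. The pads swing forward as they close: fully open they stand 13 mm farther back than shut.
Start: joints at [0.961, 0.527, 1.433, -0, 1.181, -0.178], TCP at [0.262, 0.568, 0.248] pointing down, gripper open.
Joint ranges: [-3.08, 3.08], [-0.75, 2.2], [0.22, 2.44], [-1.43, 4.57], [0, 2.65], [-2.85, 2.85]. Speed limits (rad/s): [2.79, 2.79, 3.14, 3.14, 3.14, 3.14].

INTERFACE

Orientations are given as a unit quaternion [x, y, z, w].
In Python, from station import manip gives the robot as it stands.
- The arm moves only by the shell command python3 -m handwheel 'ROWS' [FORCE]. ROWS is JSON, one flat list of numbers, 7 for each row, row after row: the shift along the tool's x, y, z in cm, then the turn, a rotation vector about the tool's x, y, z in rad, then the finger opening in cm, from 0 to 8.54. A call has 1 to 10 rows; each row is the pose to reach, as a shift and turn from the pose commanded when the call began, along the tool's axes at that moment; what a row does not reach only later rows make up. A row lasts 1/12 s, in which the tool goes at most 41.7 mm and 7.16 degrees, less where a joint would pass 70% of its speed; a pose out of reach is approached as far as the arm can. A call with a gripper value outside its range is refused whole. The fingers move at their own pace and stop on an object; FORCE is the grip in N (left out, the last holds). Time passes only in rows, so rows that repeat a pose let the fingers close. It gives the time, the measured TCP pose, the force and the opening at its end, in the units of the state.
- manip.sense(): the state, without advancing time (a new reading comes with each control period).
- manip.snapshot(name): name is "scene" or "top"; returns a dict with "frame" (400x640x3 uint8, red, green, blue), "depth" (400x640 float32, m along the optical axis (not along the pixel's ray), 0 where there is no reading), "camera_matrix" (3x3 intrinsics, pixels), "rvec" (rotation vector, rad) and "tvec" (3), from world to camera coordinates, as OpenCV has them. Camera axes: x right, y down, z forward; pixel columns grow to the right and rows downward; lengths in m; the calibration is good to about 2 mm. A picture is of the moment at which its call begins.
- manip.sign_off(): hands the job in, once; it reports no verdict.
The state is a dict: "t": time; "q": joint angles; "qd": joint speeds; "tau": joint torques, N m; "tcp_pos": TCP position; "tool_rot": TCP orientation; "force": force on the tool from outside, world axes, zero at the start; "ft_torque": the same for the moment, N m; "finger_gap": opening from 0.0 (shut) to 1.0 (fully open).
Only numpy, scipy, OpenCV 4.12 (cv2) and the standard library are available. Lean on these libraries where they do the work, as an engineer would, in place of code of your own. Each camera call takes 0.05 s, during which the arm holds its last target.

TASK

Using only the things that lie close round the tray and in front of the robot (similar tools far off at the right end and the back of the table are not meant), pack the bead-making kit into the low wooden tray with four compartments, each thing alone in the compartment made for it, flat on its floor: the loop tool in the long narrow slot, the grooved wooden bead roller in the big oblong compartment, the smaller of the two clay cups, upright, in the nearly square one, and the thread spool in the smallest one. Leave the paintbrush, the larger cup (with grey slip at the bottom) and the lump of clay where they are.

Things in the scene. Friction and masses are not known exactly. Their poses are not given: they have to be found in the camera images.
- tray: wooden kit tray, fixed, 262 x 168 x 14 mm, level, any yaw; floor 4 mm, all walls 6 mm thick and 14 mm high. Origin: centre of underside; x along its long side, z up. Compartments, centre (x, y), clear size along x by y, mm: slot for loop tool (-33, +51), 184 x 54; smallest, for spool (+95, +51), 60 x 54; oblong, for roller (-50, -30), 150 x 96; nearly square, for small cup (+78, -30), 94 x 96.
- loop_center (a point): loop tool: turned wooden handle with a wire loop at one end, 158 mm long, 16 mm wide, 14 mm high, lying on its side. The point is the middle of its length, half-way up (7 mm above the table); its length runs along y, the wire loop at the -y end and the wooden handle (14 mm thick) from 31 mm on the -y side to 79 mm on the +y side of this point.
- bead_roller_center (a point): bead roller: flat wooden block with grooves along its top, 120 x 60 x 14 mm, lying flat. The point is its centre, half-way up (7 mm above the table); the 120 mm run along y, the 60 mm along x, z up.
- cup_small_center (a point): the smaller clay cup, open, unglazed, no handle, 57 mm across and 58 mm high, a little narrower at the foot. The point is on its axis, half-way up (29 mm above its foot); z up along its axis.
- spool_center (a point): thread spool: dark thread between two wooden flanges, lying on its side, 36 mm long, flanges 29 mm across. The point is its centre (14.5 mm above the table); its length runs along y.
- brush_center (a point): paintbrush, thin round handle, 190 mm long, 9 mm thick: does not belong to the kit, leave it. The point is its middle, half-way up; its length runs along y.
- cup_large_center (a point): the larger clay cup of the same kind, 69 mm across and 64 mm high, with dried grey slip inside: does not belong to the kit, leave it. The point is on its axis, half-way up (32 mm).
- lump_center (a point): lump of clay, 35 x 41 mm, 26 mm high: does not belong to the kit, leave it. The point is its centre, half-way up (13 mm).

How it is judged:
At the end, for the whole second after the job is handed in: Loop tool, bead roller, small cup and spool each rest on the floor of their own compartment, clear of its walls' tops, roller flat within 0.12 rad, cup upright within 0.15 rad, all at rest; brush, larger cup and clay lump are within 30 mm of their start, the larger cup upright (0.2 rad) (x of loop_center in the frame of tray between -0.055 and -0.011 m and y of loop_center in the frame of tray between 0.027 and 0.075 m and z of loop_center in the frame of tray between 0.006 and 0.016 m and x of bead_roller_center in the frame of tray between -0.068 and -0.032 m and y of bead_roller_center in the frame of tray between -0.051 and -0.009 m and z of bead_roller_center in the frame of tray between 0.008 and 0.0145 m and x of cup_small_center in the frame of tray between 0.056 and 0.1 m and y of cup_small_center in the frame of tray between -0.053 and -0.007 m and z of cup_small_center in the frame of tray between 0.028 and 0.037 m and x of spool_center in the frame of tray between 0.076 and 0.114 m and y of spool_center in the frame of tray between 0.035 and 0.067 m and z of spool_center in the frame of tray between 0.013 and 0.0255 m and angle between cup_small_center's own z axis and vertical below 0.15 rad and angle between bead_roller_center's own z axis and vertical below 0.12 rad and linear speed of each of loop, bead_roller, cup_small, spool below 0.03 m/s and distance of each of brush_center, cup_large_center, lump_center from where it was at the start of the episode below 0.03 m and angle between cup_large_center's own z axis and vertical below 0.2 rad); the robot touches nothing.
It also fails if it takes over 106 s, if anything falls off the work surface, if the arm or the gripper's body presses on something with over 40 N, if the wrist force passes 120 N, or if a joint passes its speed limit or range.

## Working session

There is one attempt and no reset: what is moved stays moved. The work goes in short steps, Python scripts to look and compute and a shell command to move; the robot and the scene stay as the last step left them, time stands still between calls to the robot, and variables do not carry over. Pictures are saved under pics/ and viewed, and the job is handed in when it is done.

```bash
ls; mkdir -p pics
cat > h.py <<'E'
import numpy as np, cv2
from station import manip
from scipy.spatial.transform import Rotation as R
def snap(n,f):
    s=manip.snapshot(n); cv2.imwrite('pics/'+f,cv2.cvtColor(s['frame'],cv2.COLOR_RGB2BGR)); np.savez('pics/'+f+'.npz',**s); return s
def world(s,u,v,d=None):
    K=s['camera_matrix'];Rm=cv2.Rodrigues(s['rvec'])[0];t=np.ravel(s['tvec'])
    if d is None: d=s['depth'][int(round(v)),int(round(u))]
    c=np.array([(u-K[0,2])/K[0,0]*d,(v-K[1,2])/K[1,1]*d,d]); return Rm.T@(c-t)
E
python3 - <<'E'
from h import *
print({k:np.round(v,3) for k,v in manip.sense().items()})
for n in('scene','top'):
    s=snap(n,n+'0.png'); Rm=cv2.Rodrigues(s['rvec'])[0]; print(n,s['camera_matrix'],-Rm.T@np.ravel(s['tvec']),Rm)
E
```

```text
pics
{'t': np.float64(0.0), 'q': array([ 0.96 ,  0.528,  1.434, -0.   ,  1.181, -0.178]), 'qd': array([-0.001,  0.   ,  0.001, -0.001, -0.001,  0.001]), 'tau': array([ 1.0000e-03, -4.4234e+01, -1.7803e+01, -0.0000e+00,  8.0000e-03,
        0.0000e+00]), 'tcp_pos': array([0.261, 0.567, 0.247]), 'tool_rot': array([ 0.691, -0.152,  0.151, -0.69 ]), 'force': array([0.518, 0.883, 0.463]), 'ft_torque': array([ 0.016, -0.018, -0.012]), 'finger_gap': np.float64(1.002)}
scene [[368.90924057   0.         318.79859387]
 [  0.         368.90924057 197.9585562 ]
 [  0.           0.           1.        ]] [-0.06758465 -0.7476723   0.53505505] [[ 0.75170219 -0.65906947  0.0239009 ]
 [-0.27485387 -0.34601655 -0.89706627]
 [ 0.5994991   0.66775743 -0.44124919]]
top [[439.46690173   0.         310.1853031 ]
 [  0.         439.46690173 199.00402296]
 [  0.           0.           1.        ]] [0.42902473 0.00230901 1.39526746] [[ 0.01788325 -0.999731    0.01476909]
 [-0.99522352 -0.01921659 -0.09571244]
 [ 0.0959705  -0.01298689 -0.99529945]]
```

View pics/top0.png

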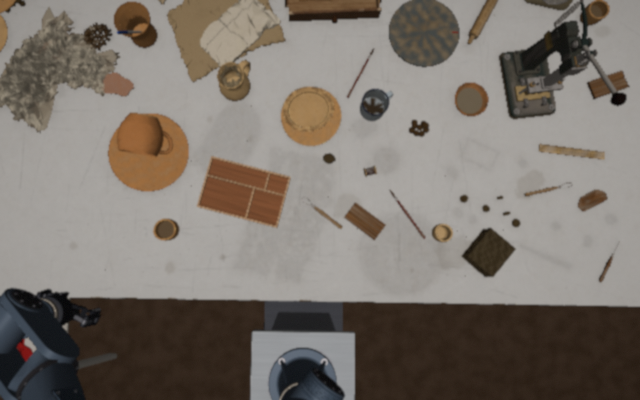

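View pics/scene0.png

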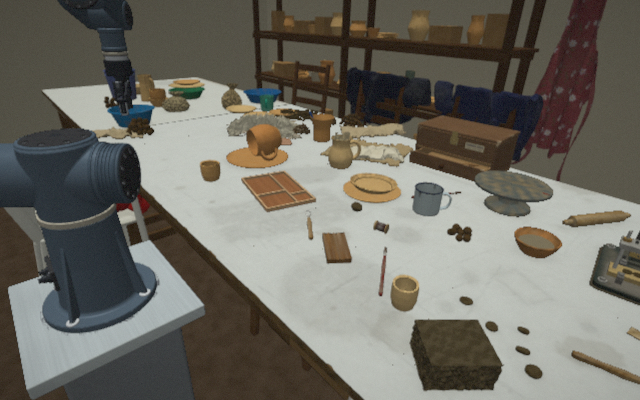

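The top view shows the tray at about (245,191), the loop tool at (324,213), the roller at (365,220), the spool at (370,171) and the brush at (407,214). The cups are at (442,232) and (166,229), and the dark lump is near (329,158). I'll zoom in.

Run:
```python
import cv2
a=cv2.imread('pics/top0.png')
cv2.imwrite('pics/z1.png',cv2.resize(a[140:260,140:300],None,fx=5,fy=5,interpolation=cv2.INTER_CUBIC))
cv2.imwrite('pics/z2.png',cv2.resize(a[140:260,300:460],None,fx=5,fy=5,interpolation=cv2.INTER_CUBIC))
```

```text
(no output)
```

View pics/z1.png

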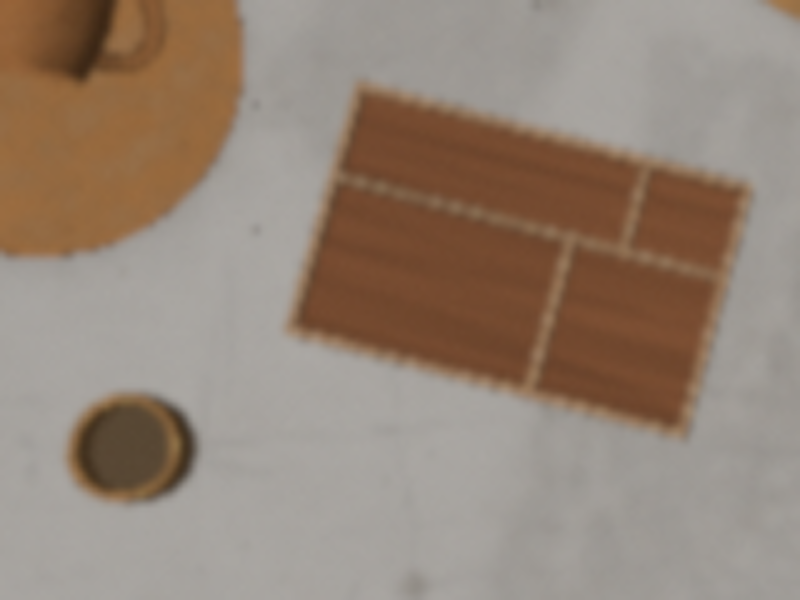

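View pics/z2.png

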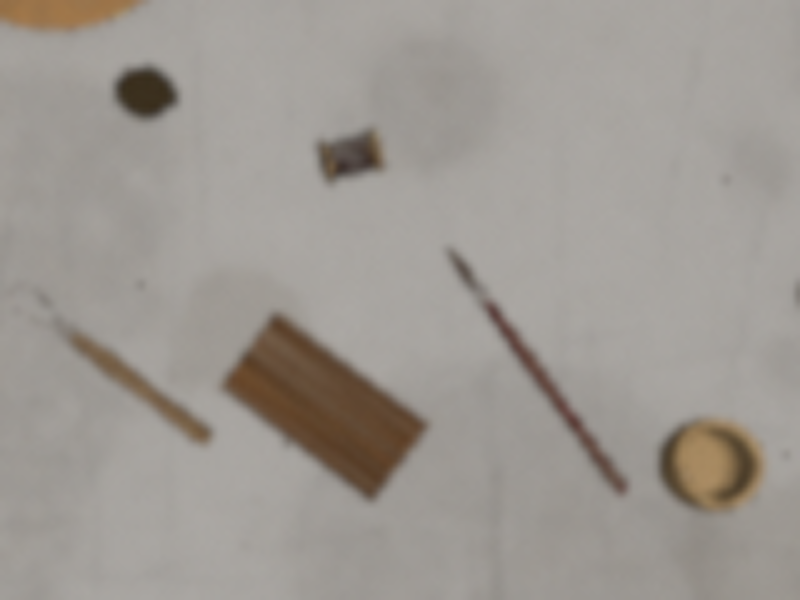

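```bash
cat >> h.py <<'E'
def ray(s,u,v,z):
    a=world(s,u,v,1.0); c=world(s,u,v,0.0); k=(z-c[2])/(a[2]-c[2]); return c+k*(a-c)
def proj(s,P):
    return cv2.projectPoints(np.atleast_2d(np.float64(P)),s['rvec'],s['tvec'],s['camera_matrix'],None)[0][:,0]
def load(f): return dict(np.load('pics/'+f+'.npz'))
E
python3 - <<'E'
from h import *
s=load('top0.png'); 
def full(c,ox): return ((c[0]+.5)/5-.5+ox,(c[1]+.5)/5-.5+140)
C=[(358,85),(750,187),(685,437),(290,332)]
W=np.array([ray(s,*full(c,140),0.014) for c in C]); print(W.round(4)); print('sides',[np.linalg.norm(W[i]-W[(i+1)%4]).round(4) for i in range(4)])
c=W.mean(0); x=(W[1]+W[2]-W[0]-W[3]);print('tray',c.round(4),'yaw',np.arctan2(x[1],x[0]))
# depth-based: heights
f=s['frame'].astype(int);d=s['depth']
v,u=np.mgrid[0:400,0:640]; K=s['camera_matrix'];Rm=cv2.Rodrigues(s['rvec'])[0];t=s['tvec'].ravel()
P=np.stack([(u-K[0,2])/K[0,0]*d,(v-K[1,2])/K[1,1]*d,d],-1).reshape(-1,3); P=((P-t)@Rm).reshape(400,640,3)
print('table z',np.median(P[260:280,150:220,2]),np.median(P[180:200,400:430,2]))
np.set_printoptions(linewidth=200,suppress=True)
sat=f.max(2)-f.min(2); 
for n,(u0,v0,u1,v1) in dict(roller=(340,200,390,242),spool=(360,162,380,180),small=(430,220,456,245),large=(152,216,182,242),lump=(320,150,338,166),loop=(300,195,344,231),brush=(386,187,428,241)).items():
    q=P[v0:v1,u0:u1]; print(n,'z pct',np.percentile(q[...,2],[2,50,90,95,98,100]).round(4))
    m=q[...,2]>0.006; 
    pts=q[m]; 
    if len(pts)>8:
        r=cv2.minAreaRect((pts[:,:2]*1000).astype(np.float32)); print('   ',len(pts),'mean',pts.mean(0).round(4),'rect',r)
print(d[225:235,440:446].round(3))
E
```

```text
[[0.6914 0.3011 0.014 ]
 [0.631  0.0508 0.014 ]
 [0.472  0.088  0.014 ]
 [0.5333 0.3375 0.014 ]]
sides [np.float64(0.2575), np.float64(0.1633), np.float64(0.2569), np.float64(0.1623)]
tray [0.582  0.1944 0.014 ] yaw -1.809636856073844
table z -0.0011057583310589466 -0.00012295348907305232
roller z pct [-0.006   0.0018  0.0134  0.0152  0.0168  1.3953]
    731 mean [ 0.4948 -0.1855  0.0342] rect ((495.15704345703125, -126.71173095703125), (126.77225494384766, 260.7837829589844), 1.2130402326583862)
spool z pct [-0.0065  0.0008  0.0238  0.0268  0.029   1.3953]
    100 mean [ 0.6506 -0.2024  0.0356] rect ((557.2138671875, -104.94113159179688), (46.718902587890625, 330.99468994140625), 42.0482292175293)
small z pct [-0.0055  0.0059  0.0535  0.0559  0.0577  1.3953]
    324 mean [ 0.4622 -0.4236  0.0458] rect ((433.85284423828125, -241.43878173828125), (68.89892578125, 482.6988220214844), 9.258097648620605)
large z pct [-0.0057  0.0309  0.06    0.062   0.0636  1.3953]
    465 mean [0.4566 0.4221 0.0452] rect ((464.64202880859375, 240.3285369873047), (75.54385375976562, 475.374267578125), 0.
[... 330 characters left out ...]
02.37261962890625, -56.45409393310547), (139.34710693359375, 126.15242004394531), 3.4547135829925537)
brush z pct [-0.0064 -0.0001  0.0047  0.0072  0.0102  1.3953]
    153 mean [ 0.5122 -0.302   0.1176] rect ((519.0797119140625, -189.84144592285156), (162.7694091796875, 391.9604797363281), 2.559399127960205)
[[1.348 1.347 1.344 1.344 1.342 1.343]
 [1.343 1.372 1.373 1.364 1.361 1.351]
 [1.383 1.384 1.382 1.378 1.371 1.37 ]
 [1.386 1.391 1.38  1.377 1.382 1.378]
 [1.388 1.387 1.388 1.386 1.386 1.38 ]
 [1.391 1.388 1.386 1.386 1.39  1.38 ]
 [1.387 1.392 1.388 1.386 1.391 1.381]
 [1.391 1.387 1.381 1.38  1.384 1.389]
 [1.39  1.387 1.389 1.386 1.388 1.387]
 [1.388 1.388 1.39  1.388 1.385 1.387]]
```

```bash
cat > fit.py <<'E'
from h import *
s=load('top0.png'); g=load('scene0.png')
def full(c,ox): return ((c[0]+.5)/5-.5+ox,(c[1]+.5)/5-.5+140)
W=lambda c,z: ray(s,*full(c,300),z)
r=np.array([W(c,.014) for c in [(277,313),(428,427),(373,500),(223,385)]]); print('roller',r.mean(0).round(4),[np.linalg.norm(r[i]-r[(i+1)%4]).round(4) for i in range(4)],'yaw long',np.arctan2(*(r[1]+r[2]-r[0]-r[3])[1::-1]))
a=W((207,437),.007);b=W((20,288),.007);h=W((68,332),.007); print('loop',a,b,np.linalg.norm(a-b),np.linalg.norm(a-h),'yaw',np.arctan2(*(a-h)[1::-1]))
e=(a-h)/np.linalg.norm(a-h); print('loop center',a-.079*e)
a=W((327,160),.0145);b=W((377,149),.0145); print('spool',(a+b)/2,np.linalg.norm(a-b),'yaw',np.arctan2(*(a-b)[1::-1]))
print('small rim',W((711,464),.058)); 
a=W((450,248),.0045);b=W((622,490),.0045); print('brush',(a+b)/2,np.linalg.norm(a-b))
print('large rim',ray(s,*full((126,447),140),.064))
E
python3 fit.py
```

```text
roller [ 0.4965 -0.1884  0.014 ] [np.float64(0.1188), np.float64(0.0578), np.float64(0.1182), np.float64(0.0572)] yaw long -2.206201901126678
loop [ 0.47596499 -0.11469435  0.007     ] [0.56823534 0.00520058 0.007     ] 0.15128982780859163 0.11006016390686552 yaw -2.200720233031282
loop center [ 0.52250257 -0.05085663  0.007     ]
spool [ 0.65697434 -0.20446169  0.0145    ] 0.03278160568286793 yaw 1.8087380764477312
small rim [ 0.46345255 -0.41817549  0.058     ]
brush [ 0.52343556 -0.32361159  0.0045    ] 0.1872750164364526
large rim [0.45828243 0.42075664 0.064     ]
```

Run:
```python
import cv2
a=cv2.imread('pics/scene0.png')
cv2.imwrite('pics/z3.png',cv2.resize(a[170:310,230:430],None,fx=4,fy=4,interpolation=cv2.INTER_CUBIC))
```

```text
(no output)
```

View pics/z3.png

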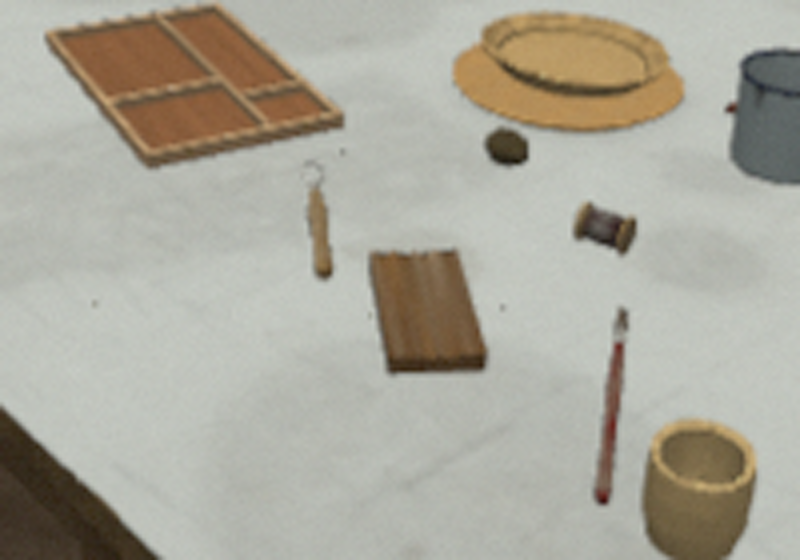

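The scene view shows the tray's upper corners at crop (48,33), (217,8), (342,112) and (150,153), and the roller's top corners at (371,254), (458,251), (485,352) and (389,358). It also shows the spool near (606,226) and the small cup's rim near (702,455). I'll triangulate these against the top view to get heights.

```bash
cat > tri.py <<'E'
from h import *
s=load('top0.png'); g=load('scene0.png')
def PM(s): return s['camera_matrix']@np.c_[cv2.Rodrigues(s['rvec'])[0],s['tvec'].ravel()]
T=lambda c,o: ((c[0]+.5)/5-.5+o,(c[1]+.5)/5-.5+140)
G=lambda c: ((c[0]+.5)/4-.5+230,(c[1]+.5)/4-.5+170)
L=[('trayA far-left',T((358,85),140),G((217,8))),('trayB far right',T((750,187),140),G((342,112))),('trayC',T((685,437),140),G((150,153))),('trayD',T((290,332),140),G((48,33))),
('rol1',T((277,313),300),G((371,254))),('rol2 ',T((428,427),300),G((485,352)))]
L=[('tA',T((358,85),140),G((217,8))),('tB',T((750,187),140),G((342,112))),('tC',T((685,437),140),G((150,153))),('tD',T((290,332),140),G((48,33))),
('r1',T((277,313),300),G((458,251))),('r2',T((428,427),300),G((485,352))),('r3',T((373,500),300),G((389,358))),('r4',T((223,385),300),G((371,254))),
('spool',T((351,155),300),G((606,226))),('cup rim',T((711,464),300),G((702,455))),('loop end',T((207,437),300),G((324,275))),('loop neck',T((68,332),300),G((316,190)))]
for n,a,b in L:
    X=cv2.triangulatePoints(PM(s),PM(g),np.array(a,float).reshape(2,1),np.array(b,float).reshape(2,1))[:,0];X=X[:3]/X[3]
    print(n,X.round(4),'reproj',(proj(s,X)[0]-a).round(2),(proj(g,X)[0]-b).round(2))
E
python3 tri.py
```

```text
tA [0.6933 0.3021 0.0075] reproj [ 0.13 -0.18] [-0.26  0.01]
tB [0.6316 0.0503 0.0141] reproj [ 0.15 -0.18] [-0.33  0.03]
tC [0.4727 0.0876 0.014 ] reproj [ 0.14 -0.21] [-0.37  0.01]
tD [0.5338 0.3378 0.012 ] reproj [ 0.06 -0.1 ] [-0.15  0.  ]
r1 [ 0.5555 -0.1582  0.0129] reproj [ 0.17 -0.18] [-0.41  0.04]
r2 [ 0.4848 -0.2534  0.0145] reproj [ 0.07 -0.07] [-0.18  0.02]
r3 [ 0.4382 -0.2191  0.0123] reproj [ 0.01 -0.01] [-0.03  0.  ]
r4 [ 0.5087 -0.124   0.0124] reproj [-0.  0.] [ 0. -0.]
spool [ 0.6564 -0.2036  0.016 ] reproj [ 0.02 -0.02] [-0.04  0.01]
cup rim [ 0.4647 -0.4212  0.0521] reproj [ 0.38 -0.34] [-1.06  0.16]
loop end [ 0.4758 -0.1147  0.0045] reproj [-0.06  0.07] [ 0.15 -0.01]
loop neck [ 0.5412 -0.0261  0.0076] reproj [ 0.11 -0.14] [-0.27  0.02]
```

```bash
cat >> h.py <<'E'
TC=np.array([0.5825,0.1944]); TY=-1.8096
def tray(x,y):
    c,s=np.cos(TY),np.sin(TY); return TC+np.array([c*x-s*y,s*x+c*y])
def go(x,y,z,ang,pos=None,rot=None):
    """ang: yaw of jaw-opening line"""
    st=manip.sense(); p=np.array(st['tcp_pos']);r=R.from_quat(st['tool_rot']); zc=r.as_matrix()[:,2]
    best=[]
    for a in (ang,ang+np.pi):
        Y=np.array([0,0,-1.]);Z=np.array([np.cos(a),np.sin(a),0]);X=np.cross(Y,Z)
        D=R.from_matrix(np.c_[X,Y,Z]); rv=(r.inv()*D).as_rotvec()
        best.append((np.linalg.norm(rv),rv))
    sh=r.inv().apply(np.array([x,y,z])-p)*100
    print('t',round(st['t'],2),'tcp',np.round(p,4),'q',np.round(st['q'],2),'F',np.round(st['force'],1),'gap',np.round(st['finger_gap'],3))
    print(' zyaw',np.round(np.arctan2(zc[1],zc[0]),3),'shift cm',np.round(sh,2))
    for n,rv in sorted(best,key=lambda b:b[0]): print('  rotvec',np.round(rv,3))
E
python3 - <<'E'
from h import *
go(.657,-.204,.15,1.809)
for n,p in dict(loop=(-.033,.051),spool=(.095,.051),roller=(-.05,-.03),cup=(.078,-.03)).items(): print(n,tray(*p).round(4))
E
```

```text
t 0.1 tcp [0.2612 0.5671 0.2474] q [ 0.96  0.53  1.43 -0.    1.18 -0.18] F [-0.4  0.3 -0.4] gap 1.002
 zyaw 1.139 shift cm [ 68.22   9.82 -53.45]
  rotvec [ 0.002 -0.67  -0.001]
  rotvec [1.000e-03 2.472e+00 2.000e-03]
loop [0.6399 0.2144]
spool [0.6096 0.09  ]
roller [0.5652 0.2501]
cup [0.5349 0.1257]
```

```bash
python3 -m handwheel '[40,6,-31,0,1.24,0,8.5, 40,6,-31,0,1.24,0,8.5, 40,6,-31,0,1.24,0,8.5, 40,6,-31,0,1.24,0,8.5, 40,6,-31,0,1.24,0,8.5, 40,6,-31,0,1.24,0,8.5, 40,6,-31,0,1.24,0,6, 40,6,-31,0,1.24,0,6, 40,6,-31,0,1.24,0,6, 40,6,-31,0,1.24,0,6]' 40
python3 - <<'E'
from h import *
go(.657,-.204,.12,1.809)
E
```

```text
t: 0.93
tcp_pos: [0.4528, 0.1987, 0.1989]
tool_rot: [-0.473, 0.526, -0.526, 0.472]
force: [-0.4, 0.1, -0.2]
finger_gap: 0.701
t 0.93 tcp [0.4528 0.1987 0.1989] q [0.19 0.43 1.81 0.   0.91 0.29] F [-0.4  0.1 -0.2] gap 0.701
 zyaw -0.107 shift cm [37.86  7.88 24.61]
  rotvec [0.    1.226 0.   ]
  rotvec [ 0.    -1.916 -0.   ]
```

```bash
python3 -m handwheel '[37.9,7.9,24.6,0,1.226,0,6, 37.9,7.9,24.6,0,1.226,0,6, 37.9,7.9,24.6,0,1.226,0,6, 37.9,7.9,24.6,0,1.226,0,6, 37.9,7.9,24.6,0,1.226,0,6, 37.9,7.9,24.6,0,1.226,0,6, 37.9,7.9,24.6,0,1.226,0,6, 37.9,7.9,24.6,0,1.226,0,6, 37.9,7.9,24.6,0,1.226,0,6, 37.9,7.9,24.6,0,1.226,0,6]'; python3 -m handwheel '[5.2,0,0,0,0.05,0,6, 5.2,0,0,0,0.05,0,6]'
python3 - <<'E'
from h import *
go(.657,-.204,.12,1.809)
E
```

```text
t: 1.77
tcp_pos: [0.6403, -0.1664, 0.1266]
tool_rot: [-0.084, 0.702, -0.702, 0.083]
force: [0.5, -0.0, -0.5]
finger_gap: 0.704
t: 1.93
tcp_pos: [0.587, -0.1803, 0.1242]
tool_rot: [-0.069, 0.705, -0.703, 0.064]
force: [-1.3, 1.6, -1.2]
finger_gap: 0.705
t 1.93 tcp [ 0.587  -0.1803  0.1242] q [-0.48  0.67  1.56 -0.    0.92  0.9 ] F [-1.3  1.6 -1.2] gap 0.705
 zyaw -1.382 shift cm [-6.44  0.36  3.64]
  rotvec [ 0.003 -0.05   0.006]
  rotvec [-0.009  3.092  0.005]
```

```bash
python3 -m handwheel '[-6.4,0.4,3.6,0,-0.05,0,6, -6.4,0.4,3.6,0,-0.05,0,6, -6.4,0.4,3.6,0,-0.05,0,6, -6.4,0.4,3.6,0,-0.05,0,6]'
python3 - <<'E'
from h import *
go(.657,-.204,.12,1.809)
snap('top','t1.png');snap('scene','s1.png')
a=cv2.imread('pics/t1.png')[110:230,290:450]; b=cv2.imread('pics/s1.png')[120:300,290:450]
cv2.imwrite('pics/z4.png',np.hstack([cv2.resize(a,(400,300)),cv2.resize(b,(400,450))[:300]]) )
E
```

```text
t: 2.27
tcp_pos: [0.6605, -0.2006, 0.123]
tool_rot: [0.086, -0.702, 0.702, -0.086]
force: [0.1, 0.8, 0.4]
finger_gap: 0.704
t 2.27 tcp [ 0.6605 -0.2006  0.123 ] q [-0.46  0.76  1.35  0.    1.03  0.87] F [0.1 0.8 0.4] gap 0.704
 zyaw -1.327 shift cm [0.42 0.3  0.25]
  rotvec [-0.001  0.006 -0.001]
  rotvec [-1.000e-03 -3.136e+00  1.000e-03]
```

View pics/z4.png

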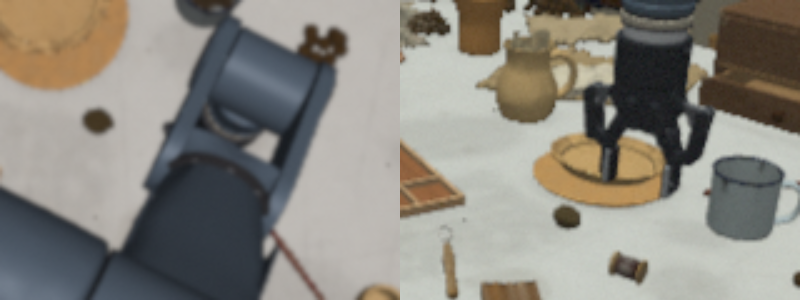

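```bash
python3 -m handwheel '[0.4,4,0.25,0,0.006,0,5, 0.4,8,0.25,0,0.006,0,5, 0.4,8.7,0.25,0,0.006,0,5, 0.4,8.7,0.25,0,0.006,0,5, 0.4,8.7,0.25,0,0.006,0,5]'
python3 - <<'E'
from h import *
go(.657,-.204,.029,1.809)
snap('scene','s2.png')
b=cv2.imread('pics/s2.png')[170:270,310:450]
cv2.imwrite('pics/z5.png',cv2.resize(b,None,fx=5,fy=5))
E
```

```text
t: 2.78
tcp_pos: [0.6561, -0.2031, 0.0372]
tool_rot: [-0.084, 0.702, -0.702, 0.084]
force: [-0.1, -0.7, 1.0]
finger_gap: 0.587
t 2.78 tcp [ 0.6561 -0.2031  0.0372] q [-0.46  0.87  1.39  0.    0.88  0.87] F [-0.1 -0.7  1. ] gap 0.587
 zyaw -1.333 shift cm [-0.07  0.82  0.11]
  rotvec [ 0. -0.  0.]
  rotvec [-0.     3.142  0.   ]
```

View pics/z5.png

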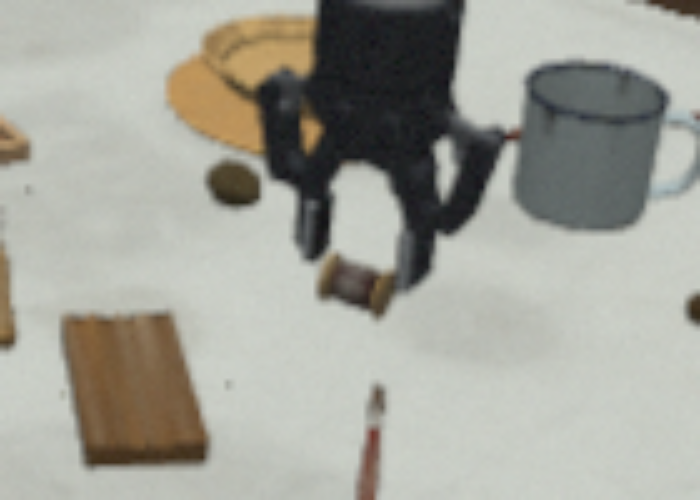

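The fingers straddle the spool: tips at crop (313,255) and (412,285), spool at (355,285). Next I lower and close.

```bash
python3 -m handwheel '[0,1.1,0.1,0,0,0,5, 0,1.1,0.1,0,0,0,5, 0,1.1,0.1,0,0,0,2, 0,1.1,0.1,0,0,0,2, 0,1.1,0.1,0,0,0,2, 0,1.1,0.1,0,0,0,2, 0,1.1,0.1,0,0,0,2]' 40
python3 - <<'E'
from h import *
go(.657,-.204,.12,1.809)
snap('scene','s3.png')
b=cv2.imread('pics/s3.png')[170:270,310:450]
cv2.imwrite('pics/z6.png',cv2.resize(b,None,fx=5,fy=5))
E
```

```text
t: 3.42
tcp_pos: [0.657, -0.2047, 0.0265]
tool_rot: [0.083, -0.702, 0.702, -0.084]
force: [0.1, -0.4, 5.2]
finger_gap: 0.408
t 3.42 tcp [ 0.657  -0.2047  0.0265] q [-0.46  0.88  1.39 -0.    0.86  0.87] F [ 0.1 -0.4  5.2] gap 0.408
 zyaw -1.333 shift cm [-0.03 -9.35 -0.06]
  rotvec [-0.001 -0.    -0.001]
  rotvec [ 2.000e-03  3.141e+00 -2.000e-03]
```

View pics/z6.png

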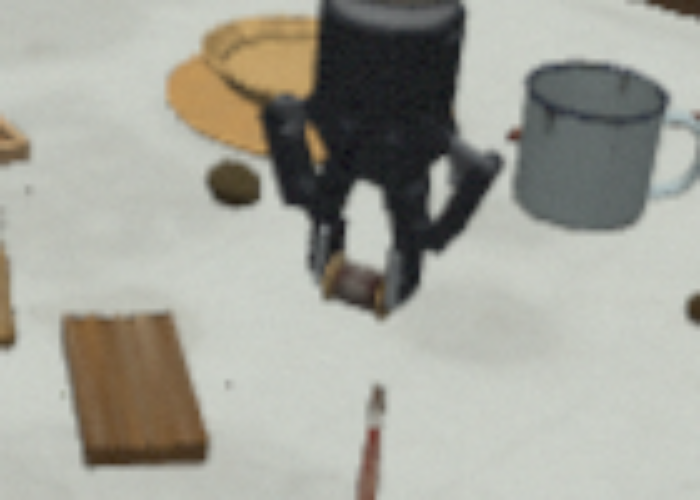

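```bash
python3 -m handwheel '[0,-4,0,0,0,0,2, 0,-8,0,0,0,0,2, 0,-8,0,0,0,0,2]'
python3 - <<'E'
from h import *
go(*tray(.095,.051),.07,TY)
E
```

```text
t: 3.72
tcp_pos: [0.6608, -0.2064, 0.1126]
tool_rot: [0.08, -0.7, 0.705, -0.088]
force: [1.5, -0.8, 0.3]
finger_gap: 0.41
t 3.72 tcp [ 0.6608 -0.2064  0.1126] q [-0.46  0.77  1.36  0.    1.    0.87] F [ 1.5 -0.8  0.3] gap 0.41
 zyaw -1.333 shift cm [ -1.97   4.03 -30.05]
  rotvec [-0.006  0.477 -0.012]
  rotvec [-0.016 -2.665  0.008]
```

```bash
python3 -m handwheel '[-2,0,-10,0,0.2,0,2, -2,0,-20,0,0.3,0,2, -2,0,-30,0,0.477,0,2, -2,0,-30,0,0.477,0,2, -2,0,-30,0,0.477,0,2, -2,0,-30,0,0.477,0,2, -2,0,-30,0,0.477,0,2, -2,0,-30,0,0.477,0,2, -2,0,-30,0,0.477,0,2, -2,0,-30,0,0.477,0,2]'
python3 - <<'E'
from h import *
go(*tray(.095,.051),.035,TY)
E
```

```text
t: 4.55
tcp_pos: [0.6052, 0.0921, 0.1053]
tool_rot: [-0.084, -0.702, 0.702, 0.084]
force: [-0.4, 0.2, -0.8]
finger_gap: 0.409
t 4.55 tcp [0.6052 0.0921 0.1053] q [-0.03  0.7   1.58 -0.    0.87  1.78] F [-0.4  0.2 -0.8] gap 0.409
 zyaw -1.808 shift cm [-0.48  7.03  0.09]
  rotvec [-0.001  0.002 -0.   ]
  rotvec [-1.00e-03 -3.14e+00  1.00e-03]
```

```bash
python3 -m handwheel '[-0.5,4,0.1,0,0,0,2, -0.5,6.5,0.1,0,0,0,2, -0.5,7.2,0.1,0,0,0,2, -0.5,7.2,0.1,0,0,0,2, -0.5,7.2,0.1,0,0,0,2]'
python3 - <<'E'
from h import *
go(*tray(.095,.051),.0305,TY)
snap('scene','s4.png')
b=cv2.imread('pics/s4.png')[140:240,230:370]
cv2.imwrite('pics/z7.png',cv2.resize(b,None,fx=5,fy=5))
E
```

```text
t: 4.97
tcp_pos: [0.6104, 0.0879, 0.0334]
tool_rot: [-0.085, -0.702, 0.702, 0.085]
force: [1.0, -0.2, 0.4]
finger_gap: 0.41
t 4.97 tcp [0.6104 0.0879 0.0334] q [-0.04  0.81  1.59 -0.    0.74  1.77] F [ 1.  -0.2  0.4] gap 0.41
 zyaw -1.812 shift cm [ 0.13  0.29 -0.19]
  rotvec [-0.    -0.003 -0.   ]
  rotvec [ 0.     3.139 -0.   ]
```

View pics/z7.png

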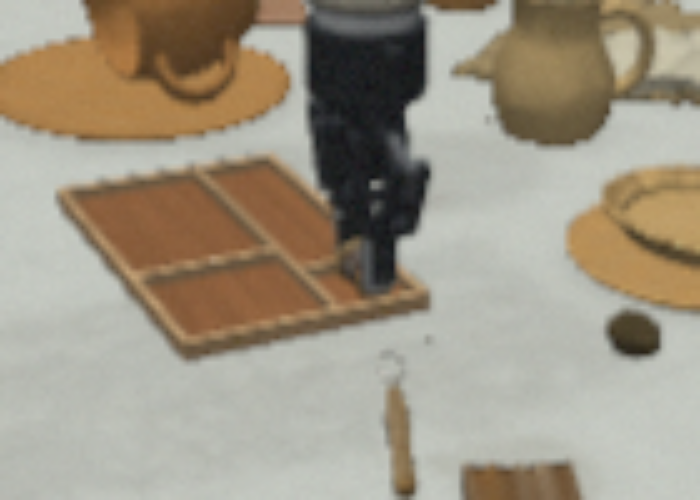

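The spool hangs over the smallest compartment at crop (365,260), inside its walls. Lower slightly and release.

```bash
python3 -m handwheel '[0.1,0.2,-0.2,0,0,0,2, 0.1,0.25,-0.2,0,0,0,2, 0.1,0.25,-0.2,0,0,0,4.6, 0.1,0.25,-0.2,0,0,0,4.6, 0.1,0.25,-0.2,0,0,0,4.6, 0.1,-2,-0.2,0,0,0,4.6, 0.1,-5,-0.2,0,0,0,5, 0.1,-9,-0.2,0,0,0,8, 0.1,-11,-0.2,0,0,0,8.5, 0.1,-11,-0.2,0,0,0,8.5]'
python3 - <<'E'
from h import *
go(.464,-.419,.15,-.35)
snap('scene','s5.png')
b=cv2.imread('pics/s5.png')[140:240,230:370]
cv2.imwrite('pics/z8.png',cv2.resize(b,None,fx=5,fy=5))
E
```

```text
t: 5.85
tcp_pos: [0.6128, 0.092, 0.1492]
tool_rot: [0.088, 0.702, -0.702, -0.08]
force: [0.6, -0.6, 0.8]
finger_gap: 0.978
t 5.85 tcp [0.6128 0.092  0.1492] q [-0.03  0.64  1.54  0.    0.95  1.78] F [ 0.6 -0.6  0.8] gap 0.978
 zyaw -1.81 shift cm [ 2.37 -0.23 53.17]
  rotvec [-0.006 -1.46  -0.011]
  rotvec [ 0.011  1.682 -0.006]
```

View pics/z8.png

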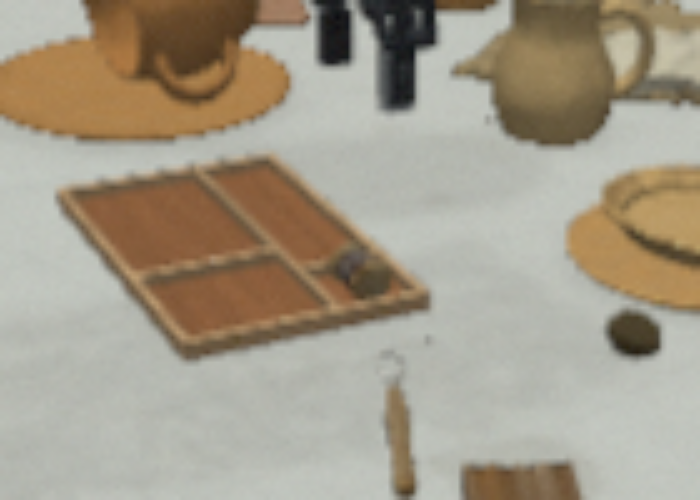

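The spool lies in the smallest compartment, at crop (362,270). Next I work out how high the fingertips stand relative to the TCP at the different openings.

Run:
```python
from h import *
np.set_printoptions(suppress=True,linewidth=180)
def pts(s):
    d=s['depth'];v,u=np.mgrid[0:400,0:640]; K=s['camera_matrix'];Rm=cv2.Rodrigues(s['rvec'])[0];t=s['tvec'].ravel()
    P=np.stack([(u-K[0,2])/K[0,0]*d,(v-K[1,2])/K[1,1]*d,d],-1).reshape(-1,3); return ((P-t)@Rm).reshape(400,640,3)
for f,tcp in (('s1.png',(.6605,-.2006,.123)),('s2.png',(.6561,-.2031,.0372)),('s3.png',(.657,-.2047,.0265)),('s5.png',(.6128,.092,.1492)),('s4.png',(.6104,.0879,.0334))):
    s=load(f);P=pts(s); fr=s['frame'].astype(int); dark=fr.max(2)<75
    m=dark&(np.linalg.norm(P[...,:2]-np.array(tcp)[:2],axis=-1)<.07)&(P[...,2]<tcp[2]+.03)&(P[...,2]>tcp[2]-.04)&(s['depth']>0)
    z=P[m][:,2]-tcp[2]; print(f,m.sum(),np.sort(z)[:12].round(4))
```

```text
s1.png 106 [-0.0105 -0.0086 -0.0085 -0.0082 -0.0074 -0.0074 -0.0058 -0.0053 -0.0045 -0.0041 -0.0027 -0.0026]
s2.png 132 [-0.032  -0.0304 -0.0291 -0.0273 -0.0267 -0.0262 -0.0258 -0.0255 -0.0254 -0.0254 -0.0249 -0.0248]
s3.png 115 [-0.0196 -0.0194 -0.0178 -0.0176 -0.017  -0.0166 -0.0159 -0.0156 -0.0156 -0.0143 -0.014  -0.0134]
s5.png 113 [-0.003  -0.0029 -0.0018 -0.0017 -0.0004 -0.0003  0.0002  0.0002  0.0012  0.0015  0.0018  0.0018]
s4.png 94 [-0.0201 -0.0188 -0.0131 -0.0131 -0.0118 -0.0115 -0.0114 -0.0098 -0.0093 -0.0077 -0.0076 -0.006 ]
```

Run:
```python
from h import *
go(.4965,-.1885,.08,-.635)
```

```text
t 5.9 tcp [0.6112 0.092  0.1466] q [-0.03  0.64  1.54 -0.    0.95  1.78] F [ 0.9 -0.2 -0.7] gap 1.001
 zyaw -1.81 shift cm [ 4.55  6.59 29.98]
  rotvec [-0.003 -1.175 -0.007]
  rotvec [ 0.007  1.967 -0.003]
```

```bash
python3 -m handwheel '[4.6,4,30,0,-1.175,0,8.5, 4.6,4,30,0,-1.175,0,8.5, 4.6,4,30,0,-1.175,0,8.5, 4.6,4,30,0,-1.175,0,8.5, 4.6,4,30,0,-1.175,0,8.5, 4.6,4,30,0,-1.175,0,8.5, 4.6,4,30,0,-1.175,0,8.5, 4.6,4,30,0,-1.175,0,8.5, 4.6,4,30,0,-1.175,0,8.5, 4.6,4,30,0,-1.175,0,8.5]';python3 - <<'E'
from h import *
go(.4965,-.1885,.04,-.635)
snap('top','t2.png')
b=cv2.imread('pics/t2.png')[130:250,180:460]
cv2.imwrite('pics/z9.png',cv2.resize(b,None,fx=2.8,fy=2.8))
E
```

```text
t: 6.73
tcp_pos: [0.4914, -0.1905, 0.1017]
tool_rot: [-0.32, 0.632, -0.63, 0.319]
force: [0.7, -0.4, -0.5]
finger_gap: 0.997
t 6.73 tcp [ 0.4914 -0.1905  0.1017] q [-0.58  0.62  1.8  -0.    0.72  0.05] F [ 0.7 -0.4 -0.5] gap 0.997
 zyaw -0.634 shift cm [-0.46  6.17  0.32]
  rotvec [0.004 0.001 0.   ]
  rotvec [ 1.00e-03 -3.14e+00 -6.00e-03]
```

View pics/z9.png

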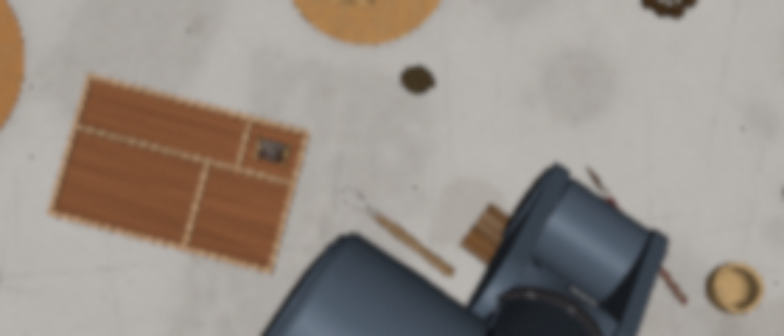

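```bash
python3 -m handwheel '[-0.5,4,0.3,0,0,0,8.5, -0.5,6.2,0.3,0,0,0,8, -0.5,6.2,0.3,0,0,0,7.6, -0.5,6.2,0.3,0,0,0,7.6, -0.5,6.2,0.3,0,0,0,7.6]';python3 - <<'E'
from h import *
go(.4965,-.1885,.017,-.635)
snap('scene','s6.png')
b=cv2.imread('pics/s6.png')[190:290,270:410]
cv2.imwrite('pics/z10.png',cv2.resize(b,None,fx=5,fy=5))
E
```

```text
t: 7.2
tcp_pos: [0.4988, -0.1861, 0.0417]
tool_rot: [-0.319, 0.631, -0.631, 0.319]
force: [0.4, -0.6, 0.7]
finger_gap: 0.89
t 7.2 tcp [ 0.4988 -0.1861  0.0417] q [-0.57  0.74  1.81 -0.    0.6   0.07] F [ 0.4 -0.6  0.7] gap 0.89
 zyaw -0.636 shift cm [ 0.33  2.47 -0.04]
  rotvec [ 0.    -0.001  0.   ]
  rotvec [-0.000e+00  3.141e+00  1.000e-03]
```

View pics/z10.png

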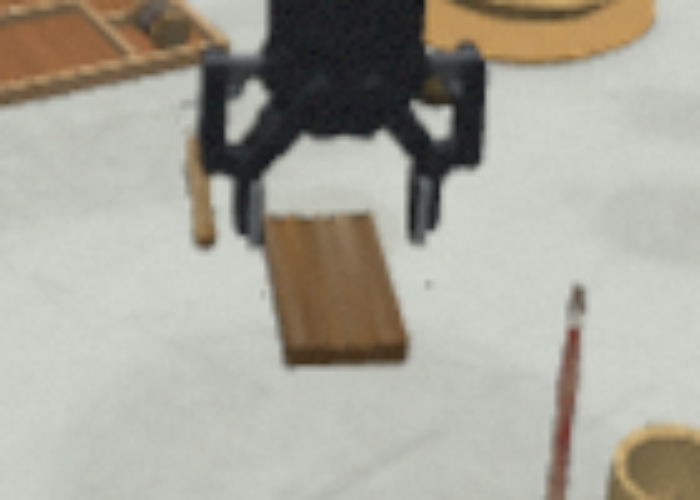

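The fingers stand either side of the roller, tips at crop (257,240) and (417,240) and clear of the loop tool. Lower and close.

```bash
python3 -m handwheel '[0.3,1.5,0,0,0,0,7.6, 0.3,2.5,0,0,0,0,7.6, 0.3,2.5,0,0,0,0,7.6, 0.3,2.5,0,0,0,0,5, 0.3,2.5,0,0,0,0,5, 0.3,2.5,0,0,0,0,5, 0.3,2.5,0,0,0,0,5]' 60;python3 - <<'E'
from h import *
go(.4965,-.1885,.017,-.635)
E
python3 -m handwheel '[0,-2,0,0,0,0,5, 0,-5,0,0,0,0,5, 0,-6,0,0,0,0,5, 0,-6,0,0,0,0,5]' 60;python3 - <<'E'
from h import *
go(*tray(-.05,-.03),.06,TY+np.pi/2)
snap('scene','s7.png')
b=cv2.imread('pics/s7.png')[150:290,270:410]
cv2.imwrite('pics/z11.png',cv2.resize(b,None,fx=4,fy=4))
E
```

```text
t: 7.83
tcp_pos: [0.4974, -0.1889, 0.0175]
tool_rot: [0.319, -0.631, 0.632, -0.319]
force: [-0.0, -0.8, 6.4]
finger_gap: 0.679
t 7.83 tcp [ 0.4974 -0.1889  0.0175] q [-0.57  0.78  1.81  0.    0.54  0.06] F [-0.  -0.8  6.4] gap 0.679
 zyaw -0.635 shift cm [ 0.02  0.05 -0.1 ]
  rotvec [-0.001 -0.    -0.   ]
  rotvec [ 0.000e+00  3.141e+00 -2.000e-03]
t: 8.17
tcp_pos: [0.4988, -0.1899, 0.0789]
tool_rot: [0.318, -0.629, 0.633, -0.32]
force: [0.8, 0.1, -0.9]
finger_gap: 0.683
t 8.17 tcp [ 0.4988 -0.1899  0.0789] q [-0.57  0.67  1.8  -0.    0.67  0.06] F [ 0.8  0.1 -0.9] gap 0.683
 zyaw -0.635 shift cm [-39.35   1.78 -20.76]
  rotvec [-0.006 -0.396  0.001]
  rotvec [-1.000e-03  2.745e+00 -9.000e-03]
```

View pics/z11.png

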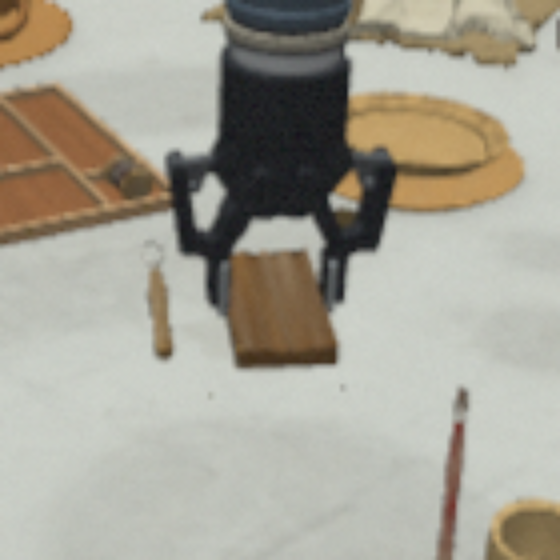

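```bash
python3 -m handwheel '[-39.4,0,-20.8,0,-0.396,0,5, -39.4,0,-20.8,0,-0.396,0,5, -39.4,0,-20.8,0,-0.396,0,5, -39.4,0,-20.8,0,-0.396,0,5, -39.4,0,-20.8,0,-0.396,0,5, -39.4,0,-20.8,0,-0.396,0,5, -39.4,0,-20.8,0,-0.396,0,5, -39.4,0,-20.8,0,-0.396,0,5, -39.4,0,-20.8,0,-0.396,0,5, -39.4,0,-20.8,0,-0.396,0,5]';python3 -m handwheel '[0,0,0,0,0,0,5]'
python3 - <<'E'
from h import *
go(*tray(-.05,-.03),.035,TY+np.pi/2)
E
```

```text
t: 9.05
tcp_pos: [0.5579, 0.2251, 0.0745]
tool_rot: [-0.438, 0.557, -0.556, 0.436]
force: [0.6, -0.0, 0.1]
finger_gap: 0.684
t: 9.13
tcp_pos: [0.5595, 0.2305, 0.0751]
tool_rot: [-0.437, 0.555, -0.554, 0.44]
force: [0.8, 0.0, -1.0]
finger_gap: 0.678
t 9.13 tcp [0.5595 0.2305 0.0751] q [0.21 0.73 1.61 0.   0.79 0.44] F [ 0.8  0.  -1. ] gap 0.678
 zyaw -0.233 shift cm [-2.03  4.02  0.1 ]
  rotvec [-0.002  0.006 -0.003]
  rotvec [-5.000e-03 -3.135e+00  2.000e-03]
```

```bash
python3 -m handwheel '[-2,0,0.1,0,0.006,0,5, -2,3,0.1,0,0.006,0,5, -2,3,0.1,0,0.006,0,5, -2,3,0.1,0,0.006,0,5]'
python3 - <<'E'
from h import *
go(*tray(-.05,-.03),.023,TY+np.pi/2)
snap('scene','s8.png')
b=cv2.imread('pics/s8.png')[120:240,210:350]
cv2.imwrite('pics/z12.png',cv2.resize(b,None,fx=5,fy=5))
E
```

```text
t: 9.47
tcp_pos: [0.562, 0.2416, 0.0436]
tool_rot: [-0.438, 0.558, -0.556, 0.433]
force: [0.1, -0.2, -1.2]
finger_gap: 0.678
t 9.47 tcp [0.562  0.2416 0.0436] q [ 0.22  0.79  1.6  -0.    0.76  0.47] F [ 0.1 -0.2 -1.2] gap 0.678
 zyaw -0.245 shift cm [-0.91  2.06  0.12]
  rotvec [ 0.007 -0.006  0.004]
  rotvec [-0.006  3.136  0.011]
```

View pics/z12.png

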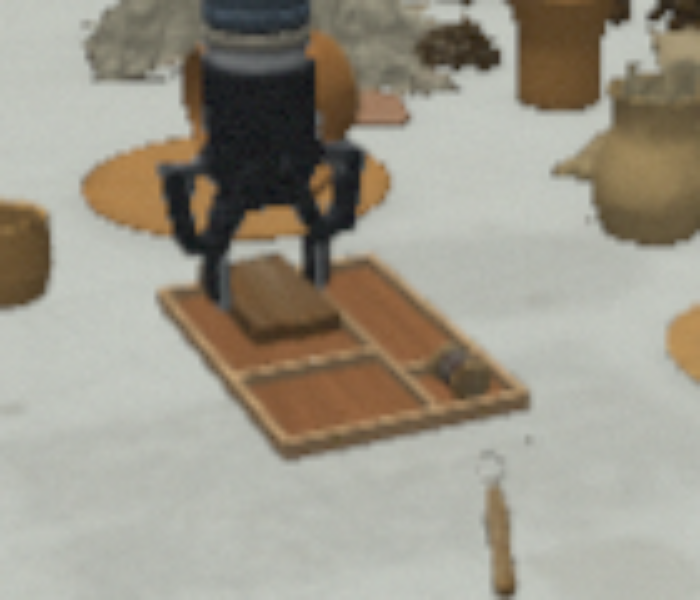

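```bash
python3 -m handwheel '[-0.8,0,0.1,0,-0.006,0,5, -0.8,0.5,0.1,0,-0.006,0,5, -0.8,1.2,0.1,0,-0.006,0,5, -0.8,1.2,0.1,0,-0.006,0,5]'
python3 - <<'E'
from h import *
go(*tray(-.05,-.03),.023,TY+np.pi/2)
E
```

```text
t: 9.85
tcp_pos: [0.5672, 0.2495, 0.0338]
tool_rot: [-0.437, 0.556, -0.556, 0.436]
force: [-0.8, 0.8, -1.5]
finger_gap: 0.681
t 9.85 tcp [0.5672 0.2495 0.0338] q [ 0.23  0.81  1.58 -0.    0.75  0.47] F [-0.8  0.8 -1.5] gap 0.681
 zyaw -0.239 shift cm [-0.01  1.08 -0.21]
  rotvec [ 0.001 -0.001  0.001]
  rotvec [-1.000e-03  3.141e+00  2.000e-03]
```

```bash
python3 -m handwheel '[0,0.6,-0.15,0,0,0,5, 0,1.05,-0.15,0,0,0,5, 0,1.05,-0.15,0,0,0,5, 0,1.05,-0.15,0,0,0,5]'
python3 - <<'E'
from h import *
go(*tray(-.05,-.03),.0205,TY+np.pi/2)
snap('scene','s9.png');snap('top','t9.png')
b=cv2.imread('pics/s9.png')[150:230,230:350]
cv2.imwrite('pics/z13.png',cv2.resize(b,None,fx=6,fy=6))
E
```

```text
t: 10.18
tcp_pos: [0.5658, 0.2501, 0.0235]
tool_rot: [-0.437, 0.556, -0.556, 0.436]
force: [0.1, 0.4, -0.8]
finger_gap: 0.684
t 10.18 tcp [0.5658 0.2501 0.0235] q [ 0.24  0.83  1.58 -0.    0.73  0.48] F [ 0.1  0.4 -0.8] gap 0.684
 zyaw -0.239 shift cm [ 0.02  0.3  -0.06]
  rotvec [ 0.001 -0.     0.001]
  rotvec [-1.000e-03  3.141e+00  2.000e-03]
```

View pics/z13.png

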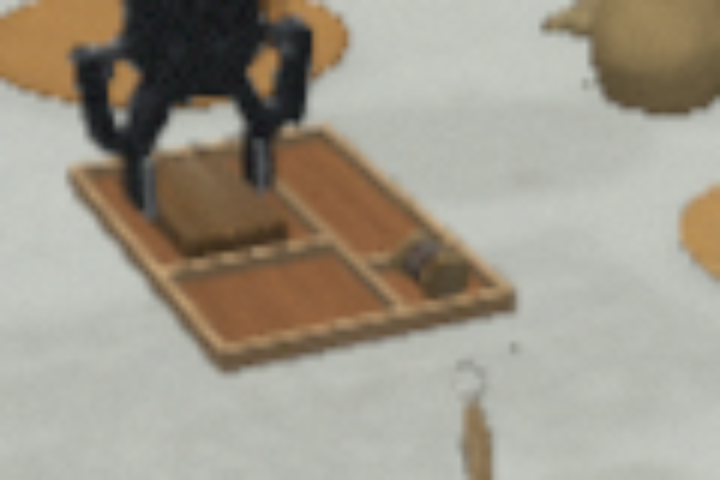

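The roller hangs inside the oblong compartment, at crop (220,205). It is clear of the divider wall at (320,240) and about 2–3 mm above the floor. Ease down 1 mm and open slightly, then raise.

```bash
python3 -m handwheel '[0,0.1,0,0,0,0,5, 0,0.1,0,0,0,0,6.7, 0,0.1,0,0,0,0,6.7, 0,0,0,0,0,0,6.7, 0,-1,0,0,0,0,6.7, 0,-3,0,0,0,0,7.5, 0,-7,0,0,0,0,8.5, 0,-9,0,0,0,0,8.5, 0,-9,0,0,0,0,8.5]'
python3 - <<'E'
from h import *
go(.5085,-.0703,.1,-.63)
snap('scene','s10.png');snap('top','t10.png')
b=cv2.imread('pics/s10.png')[150:230,230:350];a=cv2.imread('pics/t10.png')[150:230,190:310]
cv2.imwrite('pics/z14.png',np.vstack([cv2.resize(b,(450,300)),cv2.resize(a,(450,300))]))
E
```

```text
t: 11.03
tcp_pos: [0.5699, 0.2513, 0.12]
tool_rot: [0.433, -0.554, 0.558, -0.44]
force: [0.5, -0.4, -0.3]
finger_gap: 0.997
t 11.03 tcp [0.5699 0.2513 0.12  ] q [0.24 0.68 1.55 0.   0.9  0.48] F [ 0.5 -0.4 -0.3] gap 0.997
 zyaw -0.239 shift cm [32.71  1.85  1.63]
  rotvec [-0.009  0.391 -0.007]
  rotvec [-0.01  -2.751  0.012]
```

View pics/z14.png

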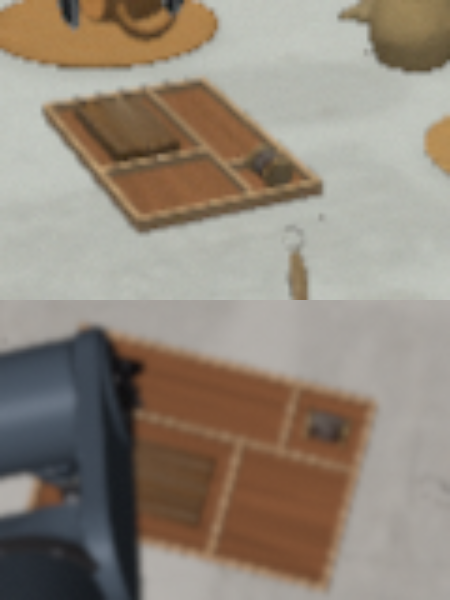

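The roller lies in its compartment, well clear of all walls, with its centre at lower crop (175,480). Next the loop tool.

```bash
python3 -m handwheel '[32.7,0,1.6,0,0.391,0,8.5, 32.7,0,1.6,0,0.391,0,7, 32.7,0,1.6,0,0.391,0,5, 32.7,0,1.6,0,0.391,0,4, 32.7,0,1.6,0,0.391,0,4, 32.7,0,1.6,0,0.391,0,4, 32.7,0,1.6,0,0.391,0,4, 32.7,0,1.6,0,0.391,0,4, 32.7,0,1.6,0,0.391,0,4, 32.7,0,1.6,0,0.391,0,4]'; python3 -m handwheel '[0,0,0,0,0,0,4, 0,0,0,0,0,0,4]'
python3 - <<'E'
from h import *
go(.5085,-.0703,.05,-.63)
E
```

```text
t: 11.97
tcp_pos: [0.5032, -0.0729, 0.1129]
tool_rot: [-0.32, 0.632, -0.63, 0.318]
force: [0.1, 0.8, -0.6]
finger_gap: 0.465
t: 12.13
tcp_pos: [0.5038, -0.0698, 0.1134]
tool_rot: [-0.321, 0.631, -0.63, 0.32]
force: [-0.1, 0.8, -0.3]
finger_gap: 0.467
t 12.13 tcp [ 0.5038 -0.0698  0.1134] q [-0.36  0.59  1.84  0.    0.72  0.27] F [-0.1  0.8 -0.3] gap 0.467
 zyaw -0.629 shift cm [-0.24  6.34  0.42]
  rotvec [0.002 0.001 0.   ]
  rotvec [ 0.00e+00 -3.14e+00 -3.00e-03]
```

```bash
python3 -m handwheel '[-0.2,3,0.4,0,0,0,4, -0.2,6.8,0.4,0,0,0,4, -0.2,6.8,0.4,0,0,0,4, -0.2,6.8,0.4,0,0,0,4, -0.2,6.8,0.4,0,0,0,4]'
python3 - <<'E'
from h import *
go(.5085,-.0703,.0205,-.63)
snap('scene','s11.png')
b=cv2.imread('pics/s11.png')[170:270,250:390]
cv2.imwrite('pics/z15.png',cv2.resize(b,None,fx=5,fy=5))
E
```

```text
t: 12.55
tcp_pos: [0.509, -0.0709, 0.0469]
tool_rot: [0.321, -0.63, 0.63, -0.321]
force: [0.1, 0.0, -0.7]
finger_gap: 0.468
t 12.55 tcp [ 0.509  -0.0709  0.0469] q [-0.36  0.72  1.85  0.    0.57  0.27] F [ 0.1  0.  -0.7] gap 0.468
 zyaw -0.628 shift cm [-0.02  2.64 -0.07]
  rotvec [-0.     0.002 -0.   ]
  rotvec [-0.   -3.14  0.  ]
```

View pics/z15.png

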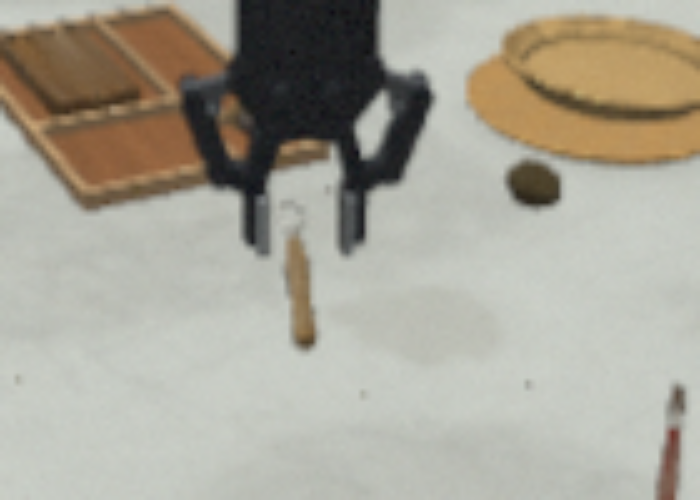

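```bash
python3 -m handwheel '[0,1.5,-0.05,0,0,0,4, 0,2.6,-0.05,0,0,0,4, 0,2.6,-0.05,0,0,0,4, 0,2.6,-0.05,0,0,0,0.6, 0,2.6,-0.05,0,0,0,0.6, 0,2.6,-0.05,0,0,0,0.6, 0,2.6,-0.05,0,0,0,0.6, 0,2.6,-0.05,0,0,0,0.6, 0,2.6,-0.05,0,0,0,0.6]' 30
python3 - <<'E'
from h import *
go(.5085,-.0703,.0205,-.63)
E
python3 -m handwheel '[0,-2,0,0,0,0,0.6, 0,-5,0,0,0,0,0.6, 0,-7,0,0,0,0,0.6, 0,-7,0,0,0,0,0.6, 0,-7,0,0,0,0,0.6]';python3 - <<'E'
from h import *
go(*tray(-.009,.051),.09,TY+np.pi/2)
snap('scene','s12.png')
b=cv2.imread('pics/s12.png')[150:270,250:390]
cv2.imwrite('pics/z16.png',cv2.resize(b,None,fx=5,fy=5))
E
```

```text
t: 13.35
tcp_pos: [0.5088, -0.0719, 0.0211]
tool_rot: [0.32, -0.63, 0.631, -0.321]
force: [-0.1, 0.2, 7.0]
finger_gap: 0.143
t 13.35 tcp [ 0.5088 -0.0719  0.0211] q [-0.36  0.77  1.86  0.    0.51  0.27] F [-0.1  0.2  7. ] gap 0.143
 zyaw -0.63 shift cm [-0.11  0.06 -0.12]
  rotvec [-0.002 -0.    -0.   ]
  rotvec [ 1.000e-03  3.141e+00 -2.000e-03]
t: 13.77
tcp_pos: [0.5091, -0.072, 0.0912]
tool_rot: [0.32, -0.63, 0.631, -0.321]
force: [-0.4, 0.4, 0.0]
finger_gap: 0.141
t 13.77 tcp [ 0.5091 -0.072   0.0912] q [-0.36  0.63  1.84 -0.    0.67  0.27] F [-0.4  0.4  0. ] gap 0.141
 zyaw -0.63 shift cm [-28.62   0.12  -5.4 ]
  rotvec [-0.003 -0.391 -0.   ]
  rotvec [ 0.     2.75  -0.004]
```

View pics/z16.png

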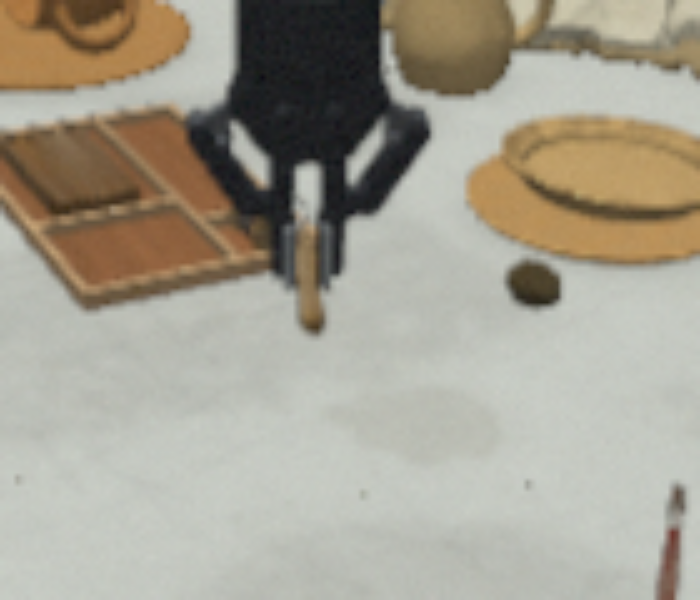

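The loop tool is held level, handle at crop (310,285). Carry it over to the slot.

```bash
python3 -m handwheel '[-28.6,0,-5.4,0,-0.391,0,0.6, -28.6,0,-5.4,0,-0.391,0,0.6, -28.6,0,-5.4,0,-0.391,0,0.6, -28.6,0,-5.4,0,-0.391,0,0.6, -28.6,0,-5.4,0,-0.391,0,0.6, -28.6,0,-5.4,0,-0.391,0,0.6, -28.6,0,-5.4,0,-0.391,0,0.6, -28.6,0,-5.4,0,-0.391,0,0.6, -28.6,0,-5.4,0,-0.391,0,0.6, -28.6,0,-5.4,0,-0.391,0,0.6]';python3 -m handwheel '[0,0,0,0,0,0,0.6, 0,0,0,0,0,0,0.6]'
python3 - <<'E'
from h import *
go(*tray(-.009,.051),.045,TY+np.pi/2)
E
```

```text
t: 14.65
tcp_pos: [0.6316, 0.191, 0.0879]
tool_rot: [-0.438, 0.557, -0.555, 0.436]
force: [-0.1, -0.8, 0.6]
finger_gap: 0.142
t: 14.82
tcp_pos: [0.6323, 0.1895, 0.0892]
tool_rot: [-0.437, 0.557, -0.556, 0.435]
force: [0.2, -0.2, 0.3]
finger_gap: 0.141
t 14.82 tcp [0.6323 0.1895 0.0892] q [ 0.12  0.77  1.45 -0.    0.92  0.36] F [ 0.2 -0.2  0.3] gap 0.141
 zyaw -0.241 shift cm [-0.2   4.42  0.16]
  rotvec [ 0.002 -0.002  0.001]
  rotvec [-2.000e-03  3.139e+00  4.000e-03]
```

```bash
python3 -m handwheel '[-0.2,2,0.15,0,0,0,0.6, -0.2,4.4,0.15,0,0,0,0.6, -0.2,4.4,0.15,0,0,0,0.6, -0.2,4.4,0.15,0,0,0,0.6]'
python3 - <<'E'
from h import *
go(*tray(-.009,.051),.0265,TY+np.pi/2)
snap('scene','s13.png');snap('top','t13.png')
b=cv2.imread('pics/s13.png')[140:230,230:350];a=cv2.imread('pics/t13.png')[150:230,190:310]
cv2.imwrite('pics/z17.png',np.vstack([cv2.resize(b,(450,338)),cv2.resize(a,(390,260),)[:,:390].copy() if 0 else cv2.resize(a,(450,262))]))
E
```

```text
t: 15.15
tcp_pos: [0.6337, 0.1914, 0.0448]
tool_rot: [-0.438, 0.557, -0.556, 0.435]
force: [-0.6, 0.7, 0.0]
finger_gap: 0.137
t 15.15 tcp [0.6337 0.1914 0.0448] q [ 0.12  0.83  1.46 -0.    0.85  0.37] F [-0.6  0.7  0. ] gap 0.137
 zyaw -0.241 shift cm [0.02 1.83 0.07]
  rotvec [ 0.004 -0.002  0.002]
  rotvec [-2.00e-03  3.14e+00  6.00e-03]
```

View pics/z17.png

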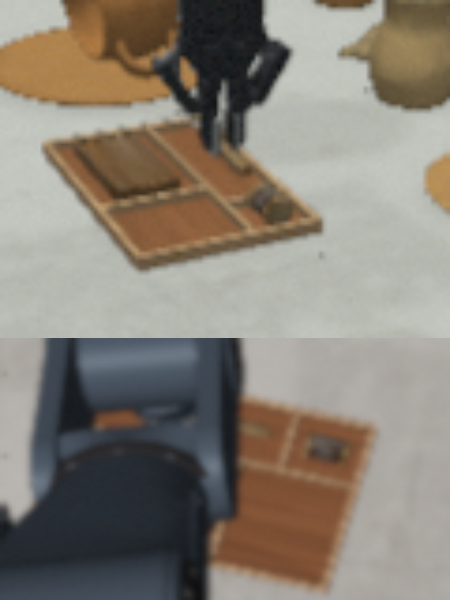

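```bash
python3 -m handwheel '[0,1,0.05,0,0,0,0.6, 0,1.8,0.05,0,0,0,0.6, 0,1.8,0.05,0,0,0,0.6, 0,1.8,0.05,0,0,0,2.2, 0,1.8,0.05,0,0,0,2.2, 0,1.8,0.05,0,0,0,2.2]'
python3 - <<'E'
from h import *
go(*tray(-.009,.051),.12,TY+np.pi/2)
E
```

```text
t: 15.75
tcp_pos: [0.6359, 0.1928, 0.0283]
tool_rot: [0.437, -0.556, 0.556, -0.437]
force: [0.4, -0.3, -0.6]
finger_gap: 0.256
t 15.75 tcp [0.6359 0.1928 0.0283] q [0.13 0.86 1.46 0.   0.82 0.37] F [ 0.4 -0.3 -0.6] gap 0.256
 zyaw -0.239 shift cm [ 0.21 -9.17 -0.12]
  rotvec [-0.001 -0.    -0.   ]
  rotvec [ 0.000e+00  3.141e+00 -1.000e-03]
```

```bash
python3 -m handwheel '[0,-1,0,0,0,0,2.2, 0,-4,0,0,0,0,2.2, 0,-8,0,0,0,0,5, 0,-12,0,0,0,0,8.5, 0,-13,0,0,0,0,8.5, 0,-13,0,0,0,0,8.5]'
python3 - <<'E'
from h import *
go(.464,-.419,.16,-.3)
snap('scene','s14.png')
b=cv2.imread('pics/s14.png')[140:230,230:350]
cv2.imwrite('pics/z18.png',cv2.resize(b,None,fx=6,fy=6))
s=load('scene0.png'); c=cv2.imread('pics/scene0.png')[255:325,360:450]; cv2.imwrite('pics/z19.png',cv2.resize(c,None,fx=6,fy=6))
E
```

```text
t: 16.25
tcp_pos: [0.6388, 0.1932, 0.164]
tool_rot: [0.433, -0.554, 0.558, -0.44]
force: [0.1, 0.2, -0.0]
finger_gap: 0.817
t 16.25 tcp [0.6388 0.1932 0.164 ] q [0.13 0.68 1.4  0.   1.05 0.37] F [ 0.1  0.2 -0. ] gap 0.817
 zyaw -0.239 shift cm [63.62  0.12 -2.5 ]
  rotvec [-0.01   0.061 -0.004]
  rotvec [-0.007 -3.081  0.016]
```

View pics/z18.png

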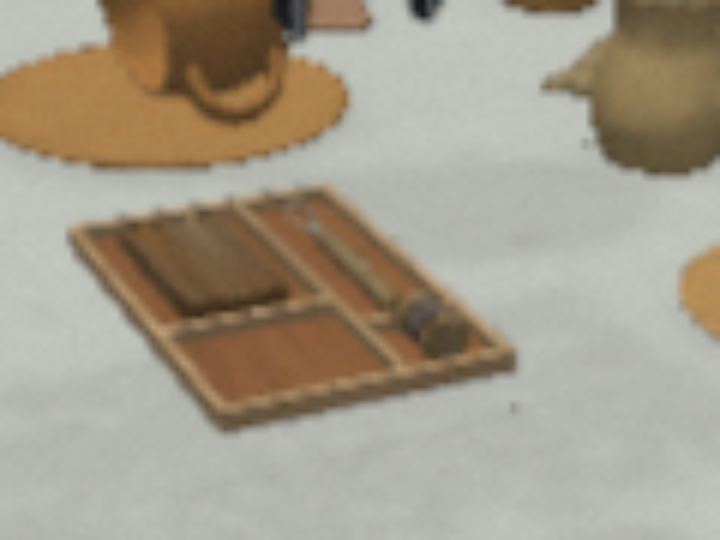

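View pics/z19.png

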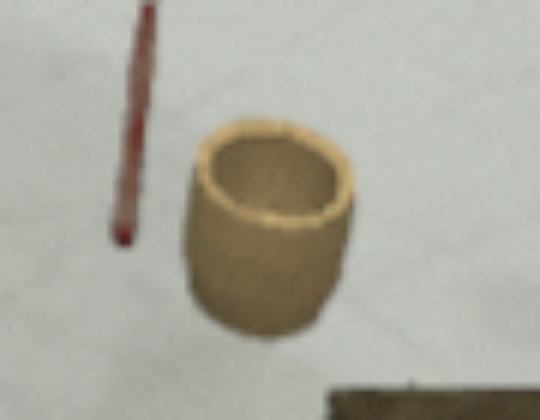

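The loop tool lies in the slot, running from (295,205) to (395,300) in the first crop. In the second crop the small cup's rim is at about (275,172), with the brush end at (122,238), some 5 cm away. I'll re-triangulate the rim.

Run:
```python
from h import *
s=load('top0.png'); g=load('scene0.png')
PM=lambda s: s['camera_matrix']@np.c_[cv2.Rodrigues(s['rvec'])[0],s['tvec'].ravel()]
a=((717.5)/5-.5+300,466.5/5-.5+140); b=(405.4,283.25)
X=cv2.triangulatePoints(PM(s),PM(g),np.array(a).reshape(2,1),np.array(b).reshape(2,1))[:,0];X=X[:3]/X[3]
print(X,proj(s,X)[0]-a,proj(g,X)[0]-b, ray(s,*a,.058),ray(g,*b,.058))
# circle fit on depth: points z 0.035..0.058 near
for s in(s,g):
    d=s['depth'];v,u=np.mgrid[0:400,0:640]; K=s['camera_matrix'];Rm=cv2.Rodrigues(s['rvec'])[0];t=s['tvec'].ravel()
    P=np.stack([(u-K[0,2])/K[0,0]*d,(v-K[1,2])/K[1,1]*d,d],-1).reshape(-1,3); P=((P-t)@Rm); P=P[(d.ravel()>0)&(np.hypot(P[:,0]-.464,P[:,1]+.42)<.045)]
    q=P[P[:,2]>.048]; (cx,cy),r=cv2.minEnclosingCircle((q[:,:2]*1000).astype(np.float32)); print(len(q),cx,cy,r,q[:,2].max())
```

```text
[ 0.46306679 -0.42359168  0.05484645] [ 0.24357795 -0.22041475] [-0.69200476  0.10755362] [ 0.4623028  -0.42183635  0.058     ] [ 0.46093867 -0.42640888  0.058     ]
113 461.72650146484375 -423.8231506347656 28.195783615112305 0.06327970256225661
282 462.87579345703125 -422.7896423339844 29.62571907043457 0.058973680348207026
```

```bash
python3 -m handwheel '[61,0,18,0,0.36,0,8.5, 61,0,18,0,0.36,0,8.5, 61,0,18,0,0.36,0,8.5, 61,0,18,0,0.36,0,8.5, 61,0,18,0,0.36,0,8.5, 61,0,18,0,0.36,0,8.5, 61,0,18,0,0.36,0,8.5, 61,0,18,0,0.36,0,8.5, 61,0,18,0,0.36,0,8.5, 61,0,18,0,0.36,0,8.5]'
python3 - <<'E'
from h import *
go(.4625,-.423,.15,-.6)
E
```

```text
t: 17.13
tcp_pos: [0.6537, -0.2248, 0.1552]
tool_rot: [-0.331, 0.627, -0.624, 0.329]
force: [1.6, 0.5, -0.7]
finger_gap: 0.993
t 17.13 tcp [ 0.6537 -0.2248  0.1552] q [-0.49  0.72  1.33  0.    1.1   0.11] F [ 1.6  0.5 -0.7] gap 0.993
 zyaw -0.599 shift cm [27.15  0.56 -4.6 ]
  rotvec [0.005 0.001 0.   ]
  rotvec [ 1.000e-03 -3.141e+00 -8.000e-03]
```

```bash
python3 -m handwheel '[27.2,2,-4.6,0,0,0,8.5, 27.2,2,-4.6,0,0,0,8.5, 27.2,2,-4.6,0,0,0,8.5, 27.2,2,-4.6,0,0,0,8.5, 27.2,2,-4.6,0,0,0,8.5, 27.2,2,-4.6,0,0,0,8.5, 27.2,2,-4.6,0,0,0,8.5, 27.2,2,-4.6,0,0,0,8.5, 27.2,2,-4.6,0,0,0,8.5, 27.2,2,-4.6,0,0,0,8.5]'
python3 - <<'E'
from h import *
go(.4625,-.423,.08,-.6)
E
```

```text
t: 17.97
tcp_pos: [0.4636, -0.421, 0.1364]
tool_rot: [-0.33, 0.627, -0.624, 0.33]
force: [-0.0, 1.0, 0.6]
finger_gap: 0.991
t 17.97 tcp [ 0.4636 -0.421   0.1364] q [-0.92  0.67  1.52  0.    0.96 -0.32] F [-0.   1.   0.6] gap 0.991
 zyaw -0.6 shift cm [0.23 5.64 0.04]
  rotvec [ 0.003  0.    -0.002]
  rotvec [-2.000e-03 -3.141e+00 -5.000e-03]
```

```bash
python3 -m handwheel '[0.2,3,0,0,0,0,8.5, 0.2,6,0,0,0,0,8.5, 0.2,6.3,0,0,0,0,8.5, 0.2,6.3,0,0,0,0,8.5]'
python3 - <<'E'
from h import *
go(.4625,-.423,.04,-.6)
snap('scene','s15.png')
b=cv2.imread('pics/s15.png')[210:330,330:470]
cv2.imwrite('pics/z20.png',cv2.resize(b,None,fx=5,fy=5))
E
```

```text
t: 18.3
tcp_pos: [0.4628, -0.4208, 0.0727]
tool_rot: [-0.331, 0.627, -0.623, 0.331]
force: [0.2, 0.7, -0.5]
finger_gap: 0.996
t 18.3 tcp [ 0.4628 -0.4208  0.0727] q [-0.92  0.76  1.55  0.    0.84 -0.32] F [ 0.2  0.7 -0.5] gap 0.996
 zyaw -0.597 shift cm [0.2  3.27 0.11]
  rotvec [ 0.006  0.003 -0.002]
  rotvec [-3.000e-03 -3.139e+00 -9.000e-03]
```

View pics/z20.png

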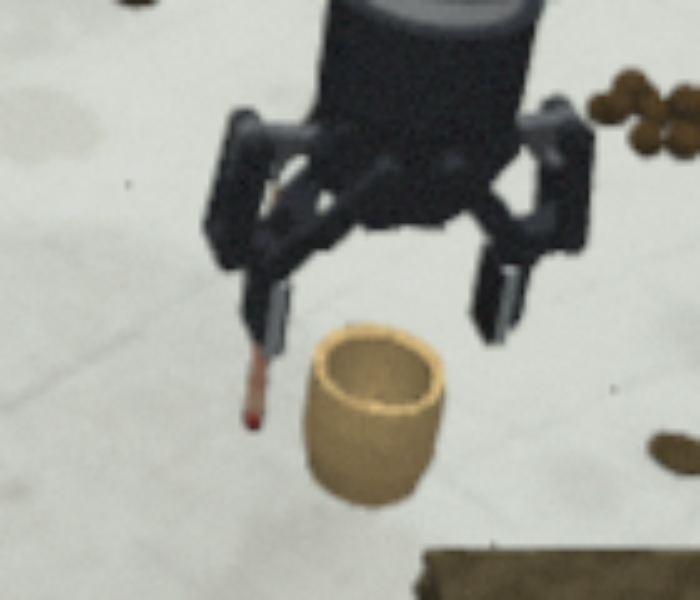

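The fingers straddle the cup: tips at crop (265,350) and (495,340), rim centre at (378,370), with the brush handle below the left tip's level. Lower and grip.

```bash
python3 -m handwheel '[0.2,1.5,0.1,0,0,0,8.5, 0.2,3.2,0.1,0,0,0,8.5, 0.2,3.2,0.1,0,0,0,8.5, 0.2,3.2,0.1,0,0,0,4.5, 0.2,3.2,0.1,0,0,0,4.5, 0.2,3.2,0.1,0,0,0,4.5, 0.2,3.2,0.1,0,0,0,4.5, 0.2,3.2,0.1,0,0,0,4.5]' 40
python3 - <<'E'
from h import *
go(.4625,-.423,.04,-.6)
E
python3 -m handwheel '[0,-3,0,0,0,0,4.5, 0,-7,0,0,0,0,4.5, 0,-9,0,0,0,0,4.5, 0,-9,0,0,0,0,4.5, 0,-9,0,0,0,0,4.5]'
python3 - <<'E'
from h import *
go(*tray(.078,-.03),.12,TY)
snap('scene','s16.png')
b=cv2.imread('pics/s16.png')[170:330,310:480]
cv2.imwrite('pics/z21.png',cv2.resize(b,None,fx=3.5,fy=3.5))
E
```

```text
t: 19.02
tcp_pos: [0.4633, -0.4265, 0.0452]
tool_rot: [0.33, -0.625, 0.626, -0.33]
force: [-0.4, 1.4, 6.0]
finger_gap: 0.608
t 19.02 tcp [ 0.4633 -0.4265  0.0452] q [-0.92  0.8   1.55  0.    0.78 -0.32] F [-0.4  1.4  6. ] gap 0.608
 zyaw -0.599 shift cm [-0.24  0.52 -0.27]
  rotvec [-0.002  0.001  0.001]
  rotvec [ 1.000e-03 -3.141e+00  3.000e-03]
t: 19.43
tcp_pos: [0.4635, -0.4269, 0.1354]
tool_rot: [0.33, -0.624, 0.627, -0.33]
force: [-0.8, 0.7, -1.5]
finger_gap: 0.611
t 19.43 tcp [ 0.4635 -0.4269  0.1354] q [-0.92  0.67  1.52  0.    0.95 -0.32] F [-0.8  0.7 -1.5] gap 0.611
 zyaw -0.599 shift cm [-49.67   1.35 -25.27]
  rotvec [-5.00e-03  1.21e+00 -1.00e-03]
  rotvec [-0.002 -1.931  0.005]
```

View pics/z21.png

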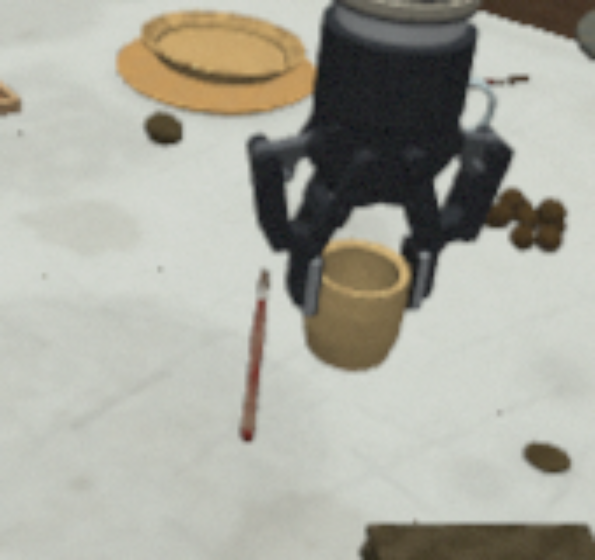

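The cup is held upright, at crop (357,305), and the brush is unmoved. Carry it to the tray.

```bash
python3 -m handwheel '[-49.7,0,-25.3,0,1.21,0,4.5, -49.7,0,-25.3,0,1.21,0,4.5, -49.7,0,-25.3,0,1.21,0,4.5, -49.7,0,-25.3,0,1.21,0,4.5, -49.7,0,-25.3,0,1.21,0,4.5, -49.7,0,-25.3,0,1.21,0,4.5, -49.7,0,-25.3,0,1.21,0,4.5, -49.7,0,-25.3,0,1.21,0,4.5, -49.7,0,-25.3,0,1.21,0,4.5, -49.7,0,-25.3,0,1.21,0,4.5]'
python3 - <<'E'
from h import *
go(*tray(.078,-.03),.12,TY)
E
```

```text
t: 20.32
tcp_pos: [0.5124, -0.0328, 0.1315]
tool_rot: [0.075, 0.703, -0.703, -0.078]
force: [0.1, -0.1, -1.2]
finger_gap: 0.612
t 20.32 tcp [ 0.5124 -0.0328  0.1315] q [-0.28  0.56  1.81  0.    0.77  1.51] F [ 0.1 -0.1 -1.2] gap 0.612
 zyaw -1.788 shift cm [  1.21   1.16 -15.97]
  rotvec [0.    0.022 0.004]
  rotvec [ 0.006 -3.12  -0.   ]
```

```bash
python3 -m handwheel '[1.2,1,-16,0,0.022,0,4.5, 1.2,1,-16,0,0.022,0,4.5, 1.2,1,-16,0,0.022,0,4.5, 1.2,1,-16,0,0.022,0,4.5, 1.2,1,-16,0,0.022,0,4.5, 1.2,1,-16,0,0.022,0,4.5, 1.2,1,-16,0,0.022,0,4.5]'
python3 - <<'E'
from h import *
go(*tray(.078,-.03),.07,TY)
E
```

```text
t: 20.9
tcp_pos: [0.5344, 0.1238, 0.1217]
tool_rot: [-0.081, -0.702, 0.703, 0.083]
force: [0.3, 1.3, -1.0]
finger_gap: 0.611
t 20.9 tcp [0.5344 0.1238 0.1217] q [ 0.02  0.61  1.73 -0.    0.8   1.83] F [ 0.3  1.3 -1. ] gap 0.611
 zyaw -1.803 shift cm [-0.02  5.17 -0.2 ]
  rotvec [-0.001  0.007  0.003]
  rotvec [ 5.000e-03 -3.135e+00  2.000e-03]
```

```bash
python3 -m handwheel '[0,3,-0.2,0,0,0,4.5, 0,5.2,-0.2,0,0,0,4.5, 0,6.2,-0.2,0,0,0,4.5, 0,6.2,-0.2,0,0,0,4.5, 0,6.2,-0.2,0,0,0,4.5]'
python3 - <<'E'
from h import *
go(*tray(.078,-.03),.05,TY)
snap('scene','s17.png')
b=cv2.imread('pics/s17.png')[130:240,230:370]
cv2.imwrite('pics/z22.png',cv2.resize(b,None,fx=5,fy=5))
E
```

```text
t: 21.32
tcp_pos: [0.5358, 0.1247, 0.0606]
tool_rot: [-0.082, -0.702, 0.702, 0.084]
force: [0.0, -0.6, -1.7]
finger_gap: 0.612
t 21.32 tcp [0.5358 0.1247 0.0606] q [ 0.03  0.71  1.76 -0.    0.67  1.83] F [ 0.  -0.6 -1.7] gap 0.612
 zyaw -1.806 shift cm [ 0.11  1.06 -0.08]
  rotvec [-0.001  0.004  0.002]
  rotvec [ 2.000e-03 -3.138e+00  1.000e-03]
```

View pics/z22.png

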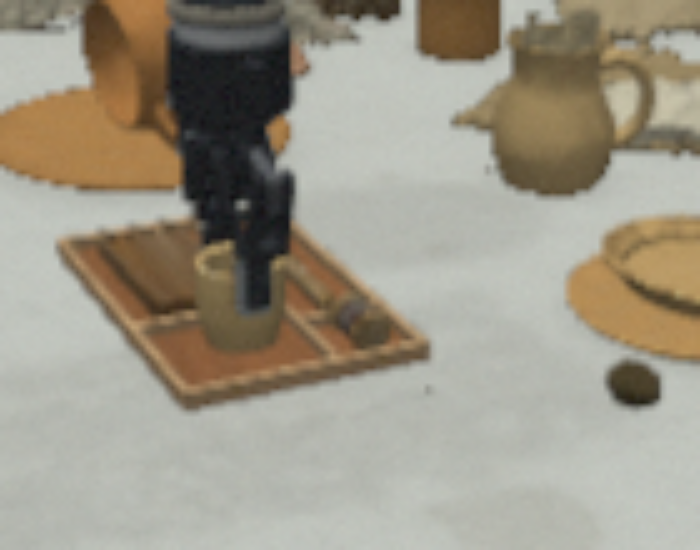

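```bash
python3 -m handwheel '[0.1,0.6,-0.1,0,0,0,4.5, 0.1,1,-0.1,0,0,0,4.5, 0.1,1,-0.1,0,0,0,4.5, 0.1,1,-0.1,0,0,0,4.5]'
python3 - <<'E'
from h import *
go(*tray(.078,-.03),.048,TY)
s=snap('scene','s18.png')
for z in(.004,.062): print(((proj(s,[*tray(.078,-.03),z])[0]-[230,130]+.5)*5).round(0))
b=cv2.imread('pics/s18.png')[130:240,230:370]
cv2.imwrite('pics/z23.png',cv2.resize(b,None,fx=5,fy=5))
E
```

```text
t: 21.7
tcp_pos: [0.5353, 0.1272, 0.0512]
tool_rot: [0.082, 0.702, -0.702, -0.082]
force: [0.1, -0.1, -1.6]
finger_gap: 0.61
t 21.7 tcp [0.5353 0.1272 0.0512] q [ 0.03  0.73  1.76 -0.    0.65  1.83] F [ 0.1 -0.1 -1.6] gap 0.61
 zyaw -1.804 shift cm [0.01 0.32 0.15]
  rotvec [ 0.     0.006 -0.   ]
  rotvec [-0.    -3.136 -0.   ]
[235. 356.]
[232. 273.]
```

View pics/z23.png

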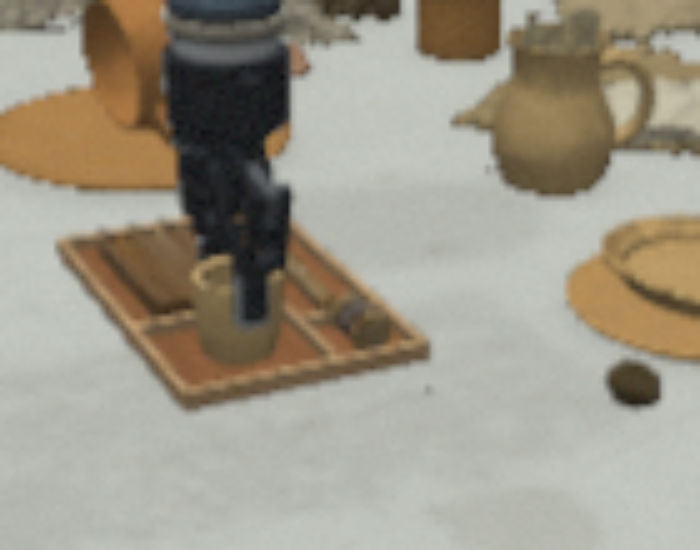

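```bash
python3 -m handwheel '[0,0.2,0.1,0,0,0,4.5, 0,0.2,0.1,0,0,0,4.5]'; python3 -m handwheel '[0,0.15,0,0,0,0,4.5, 0,0.15,0,0,0,0,4.5]'
```

```text
t: 21.92
tcp_pos: [0.5356, 0.1262, 0.0493]
tool_rot: [0.083, 0.702, -0.702, -0.082]
force: [0.3, 0.7, 1.1]
finger_gap: 0.61
t: 22.08
tcp_pos: [0.5357, 0.1263, 0.0492]
tool_rot: [0.083, 0.702, -0.702, -0.082]
force: [-1.5, -0.2, 10.1]
finger_gap: 0.612
```

The cup touches the floor at 10 N. Relieve that, then release.

```bash
python3 -m handwheel '[0,-0.1,0,0,0,0,4.5, 0,-0.1,0,0,0,0,4.5, 0,-0.1,0,0,0,0,7.2, 0,-0.1,0,0,0,0,7.2, 0,-0.1,0,0,0,0,7.2, 0,-0.1,0,0,0,0,7.2]'; python3 -m handwheel '[0,-2,0,0,0,0,7.2, 0,-5,0,0,0,0,7.5, 0,-9,0,0,0,0,8, 0,-12,0,0,0,0,8, 0,-12,0,0,0,0,8]'
python3 - <<'E'
from h import *
go(.45,-.1,.17,TY)
s=snap('scene','s19.png')
b=cv2.imread('pics/s19.png')[130:240,230:370]
cv2.imwrite('pics/z24.png',cv2.resize(b,None,fx=5,fy=5))
E
```

```text
t: 22.58
tcp_pos: [0.5349, 0.1261, 0.0482]
tool_rot: [-0.082, -0.702, 0.702, 0.083]
force: [0.4, 0.4, -0.5]
finger_gap: 0.846
t: 23.0
tcp_pos: [0.5389, 0.1264, 0.1742]
tool_rot: [0.086, 0.703, -0.702, -0.078]
force: [1.8, 0.4, 0.6]
finger_gap: 0.937
t 23.0 tcp [0.5389 0.1264 0.1742] q [0.03 0.53 1.69 0.   0.91 1.83] F [1.8 0.4 0.6] gap 0.937
 zyaw -1.804 shift cm [ 3.43  0.3  24.08]
  rotvec [ 0.003  0.006 -0.012]
  rotvec [-0.018 -3.136 -0.005]
```

View pics/z24.png

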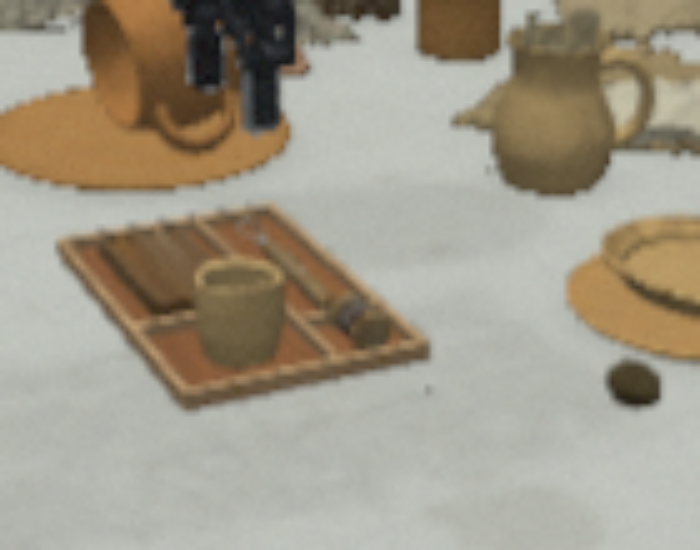

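The cup stands upright in its compartment, rim at crop (238,272). Move the arm aside and check from the top.

```bash
python3 -m handwheel '[3.4,-3,33,0,0,0,8, 3.4,-3,33,0,0,0,8, 3.4,-3,33,0,0,0,8, 3.4,-3,33,0,0,0,8, 3.4,-3,33,0,0,0,8, 3.4,-3,33,0,0,0,8, 3.4,-3,33,0,0,0,8, 3.4,-3,33,0,0,0,8, 3.4,-3,33,0,0,0,8, 3.4,-3,33,0,0,0,8]'
python3 - <<'E'
from h import *
s=snap('top','t20.png');g=snap('scene','s20.png')
for s,f in((s,'t20.png'),(g,'s20.png')):
    im=cv2.imread('pics/'+f); big=cv2.resize(im,None,fx=5,fy=5,interpolation=cv2.INTER_CUBIC)
    P=lambda q: tuple(np.round((proj(s,q)[0]+.5)*5).astype(int).tolist())
    for x,y,w,h in((-.033,.051,.184,.054),(.095,.051,.06,.054),(-.05,-.03,.15,.096),(.078,-.03,.094,.096)):
        c=[P([*tray(x+i*w/2,y+j*h/2),.014]) for i,j in((-1,-1),(1,-1),(1,1),(-1,1))]
        cv2.polylines(big,[np.array(c)],True,(0,255,0),1)
    b=big[700:1225,950:1500] if f[0]=='t' else big[720:1220,1150:1800]
    cv2.imwrite('pics/o'+f,b)
a=load('top0.png')['frame'].astype(int);b=load('t20.png')['frame'].astype(int)
s=load('t20.png')
cv2.imwrite('pics/d20.png',cv2.cvtColor(load('t20.png')['frame'],cv2.COLOR_RGB2BGR))
E
```

```text
t: 23.88
tcp_pos: [0.4246, -0.189, 0.1974]
tool_rot: [0.084, 0.702, -0.702, -0.085]
force: [-0.5, 0.2, -0.8]
finger_gap: 0.931
```

View pics/ot20.png

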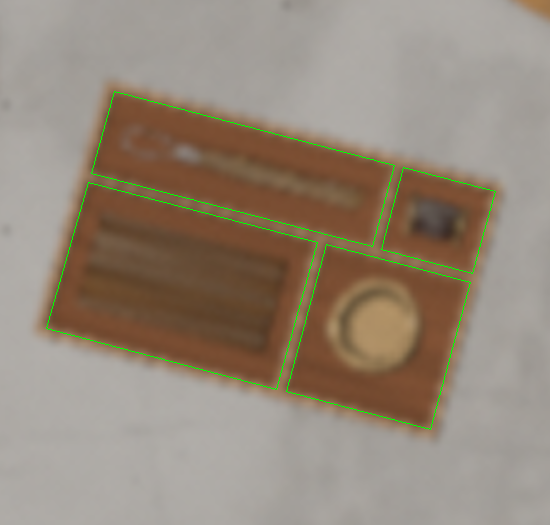

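View pics/os20.png

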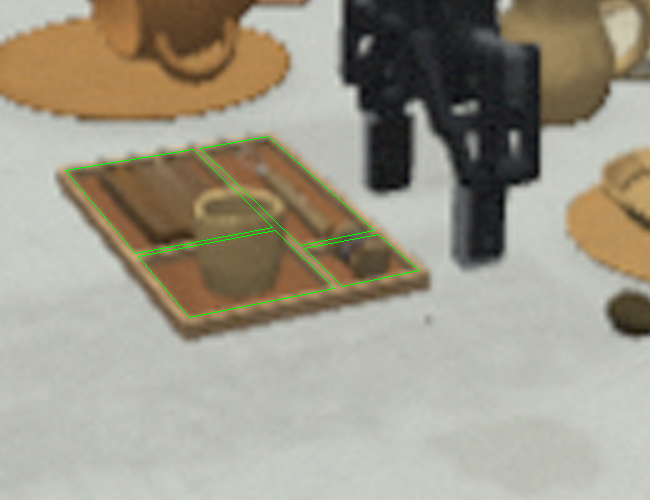

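View pics/d20.png

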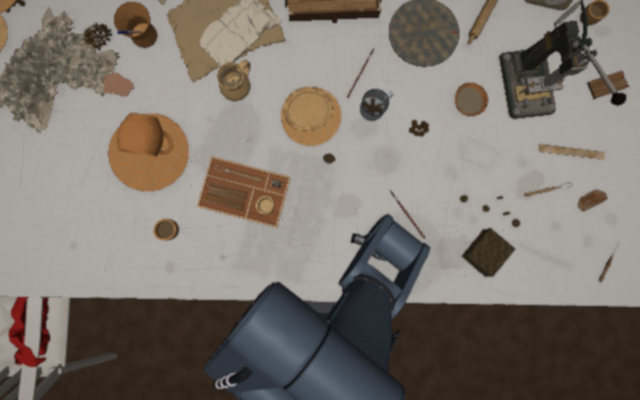

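All four things lie inside the projected compartments. In the top view the brush (391,191)–(424,238), lump (329,158) and large cup (166,229) are where they were at the start. A numeric check before handing in.

Run:
```python
from h import *
s=load('t20.png')
def T(c,z):
    w=ray(s,(950+c[0]+.0)/5-.5,(700+c[1])/5-.5,z)[:2]-TC; c_,s_=np.cos(TY),np.sin(TY); return (1000*np.array([c_*w[0]+s_*w[1],-s_*w[0]+c_*w[1]])).round(1)
print('cup',T((375,326),.062),'spool',T((436,219),.0185),'roller',T((182,282),.018),'loop ends',T((123,140),.011),T((362,199),.011))
d=s['depth'];v,u=np.mgrid[0:400,0:640]; K=s['camera_matrix'];Rm=cv2.Rodrigues(s['rvec'])[0];t=s['tvec'].ravel()
P=np.stack([(u-K[0,2])/K[0,0]*d,(v-K[1,2])/K[1,1]*d,d],-1).reshape(-1,3); P=((P-t)@Rm)
w=P[:,:2]-TC; X=np.cos(TY)*w[:,0]+np.sin(TY)*w[:,1];Y=-np.sin(TY)*w[:,0]+np.cos(TY)*w[:,1]
for n,(a,b,c,e) in dict(rollerL=(-.1,-.06,-.05,-.01),rollerR=(-.04,0,-.05,-.01),rollN=(-.1,0,-.05,-.035),rollF=(-.1,0,-.025,-.01),spool=(.085,.105,.045,.058),cupall=(.04,.11,-.06,0),floor=(-.115,-.07,-.002+.03,.035)).items():
    m=(X>a)&(X<b)&(Y>c)&(Y<e)&(d.ravel()>0); print(n,m.sum(),'median z',np.median(P[m,2]).round(4),'p95',np.percentile(P[m,2],95).round(4))
# changes of things to leave
o=load('top0.png')
for n,(u0,v0,u1,v1) in dict(large=(150,214,184,244),lump=(318,148,340,168),brush=(386,186,405,212)).items():
    A=cv2.cvtColor(o['frame'][v0:v1,u0:u1],cv2.COLOR_RGB2GRAY).astype(np.float32);B=cv2.cvtColor(s['frame'][v0:v1,u0:u1],cv2.COLOR_RGB2GRAY).astype(np.float32)
    print(n,'px shift',np.round(cv2.phaseCorrelate(A,B)[0],2),'mean diff',np.abs(A-B).mean().round(2))
st=manip.sense();print(st['t'],np.round(st['qd'],3))
```

```text
cup [ 79.6 -26.9] spool [94.2 50.7] roller [-49.6 -28.5] loop ends [-111.7   49.6] [44.8 51.9]
rollerL 160 median z 0.0146 p95 0.0209
rollerR 160 median z 0.0153 p95 0.0201
rollN 150 median z 0.0148 p95 0.02
rollF 148 median z 0.0145 p95 0.0204
spool 27 median z 0.0295 p95 0.0332
cupall 421 median z 0.0157 p95 0.0602
floor 29 median z 0.0028 p95 0.0065
large px shift [-0.15 -0.04] mean diff 5.01
lump px shift [0.08 0.32] mean diff 5.38
brush px shift [-0.02  0.47] mean diff 6.02
23.9833 [ 0.036 -0.006  0.002 -0.002 -0.001 -0.002]
```

```bash
python3 -m handwheel '[0,0,0,0,0,0,8, 0,0,0,0,0,0,8, 0,0,0,0,0,0,8]'; python3 -c "
from station import manip; print(manip.sign_off())"
```

```text
t: 24.23
tcp_pos: [0.426, -0.1855, 0.1982]
tool_rot: [0.081, 0.703, -0.702, -0.082]
force: [-0.0, 0.2, -0.2]
finger_gap: 0.938
the job is handed in; nothing more can be done
None
```

I packed the spool, roller, loop tool and small cup in that order, each into its own compartment, and handed the job in at t ≈ 24 s. The largest tool force I saw was about 10 N, when the cup touched the tray floor.

The last top-view check, in tray coordinates, put everything well inside its limits:

| Thing | Measured (x, y), mm | Compartment centre, mm |
|---|---|---|
| Small cup | (80, -27) | (78, -30) |
| Spool | (94, 51) | (95, 51) |
| Roller | (-50, -29) | (-50, -30) |
| Loop tool, middle | (-33, 51) | (-33, 51) |

- **Heights:** The roller is level within about 1 mm across its top. The depth camera read its top about 3 mm below the expected 18 mm; the tray floor also read about 1 mm low. I put this down to depth noise and calibration.
- **Cup:** It looks upright in the scene view, but I did not measure its tilt as a number.
- **Things left alone:** The large cup, lump and visible half of the brush show shifts under half a pixel (1–2 mm). The arm partly hid the brush's near end, but it was unmoved in the scene view after the cup was lifted.
- **Disagreement:** While gripping the cup, the measured tool height was about 4 mm above what I had worked out. I therefore lowered the cup by feel until the force showed contact.

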